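# Start the hoist from a remote left face down

## Task

The hoist's radio remote has been left lying on its keys on the bench. Turn it over, lay it flat on the rubber mat, keys up and its whole length on the mat, without dropping it or letting it fall over, and let go of it. Then work its keys with light but complete presses, one at a time: start (the wide oblong key), then the horn (the round flat one), then hold raise (the triangle that points to the round key) down for a good second; leave the stop and lower keys and the other things on the bench alone.

Things in the scene. Friction and masses are not known exactly. Their poses are not given: they have to be found in the camera images.
- remote: hand-held radio remote of a hoist: yellow plastic bar 200 mm long (x), 60 mm wide (y), shell 40 mm thick, 330 to 450 g, plain sides to grip, centre of mass at its middle. Origin at the centre of its flat back; x towards the head end, z out of the key face. Starts face down, back 53 mm up, length within 25 degrees of world y. Keys in a row, from the head: stop, start, horn, raise, lower
- head_end (a point): middle of the head end, on the plane of the back, 100 mm from the origin along +x. Each end wears a black rubber cap, 22 mm long, 60 mm wide and 53 mm thick from the back: it stands 13 mm above the key face and 5 mm above most keys, so face down the remote rests on its two caps. The end faces are flat and square (60 x 53 mm): it can stand on either end
- tail_end (a point): the same at the tail end, 100 mm along the remote's -x
- start_key: start key, a wide oblong bar 14 mm long (remote's x) and 36 mm wide (y), 30 mm from the remote's middle towards the head; its top is 48 mm above the back and 8 mm above the face; body origin at the centre of its top, axes as the remote's
- horn_key: horn key, round with a flat top, 18 mm across, 2 mm from the remote's middle towards the tail, top 48 mm above the back; body origin at the centre of its top, axes as the remote's
- raise_key: raise key, a triangle about 20 mm long that points to the head end, 34 mm from the remote's middle towards the tail, top 48 mm above the back; body origin at the centre of its top, axes as the remote's
- lower_key: lower key, a like triangle that points to the tail end, 64 mm from the remote's middle towards the tail, top 48 mm above the back; body origin at the centre of its top, axes as the remote's
- stop_key: stop key, a low round mushroom 23 mm across, 62 mm from the remote's middle towards the head, top 51 mm above the back; body origin at the centre of its top, axes as the remote's
- mat: black rubber mat fixed to the bench, 200 mm (its x) by 280 mm (its y), 4 mm thick; origin at the centre of its underside, z up
- hammer: bystander: hammer lying on the bench, 280 mm long
- paint_tin: bystander: closed paint tin standing, 100 mm across, 90 mm high; origin at its underside
- screwdriver: bystander: screwdriver lying on the bench, 200 mm long
- start_travel (a joint): how far the start key is pushed in, m: 0 up, 0.006 fully down; it switches at 0.0035; a spring key that takes 1.8 N to start moving, 3.9 N to switch and 5.4 N fully down, and comes up by itself
- horn_travel (a joint): how far the horn key is pushed in, m: 0 up, 0.006 fully down; it switches at 0.0035; a spring key that takes 1.8 N to start moving, 3.9 N to switch and 5.4 N fully down, and comes up by itself
- raise_travel (a joint): how far the raise key is pushed in, m: 0 up, 0.006 fully down; it switches at 0.0035; a spring key that takes 1.8 N to start moving, 3.9 N to switch and 5.4 N fully down, and comes up by itself
- lower_travel (a joint): how far the lower key is pushed in, m: 0 up, 0.006 fully down; it switches at 0.0035; a spring key that takes 1.8 N to start moving, 3.9 N to switch and 5.4 N fully down, and comes up by itself
- stop_travel (a joint): how far the stop key is pushed in, m: 0 up, 0.006 fully down; it switches at 0.0035; a spring key that takes 1.8 N to start moving, 3.9 N to switch and 5.4 N fully down, and comes up by itself
Things that resemble listed ones, but are neither listed nor needed, are in the scene too. There is more than one size of the remote; the one meant has the size given above.

How it is judged:
On the way, in this order (a step that is already met when the one before it is completed fails the run):
1. The remote lies flat on the mat, keys up, its whole length on the mat, let go and at rest, no key down (angle between remote's own z axis and vertical below 0.1 rad and z of remote in the frame of mat between 0.002 and 0.008 m and linear speed of remote below 0.02 m/s and x of head_end in the frame of mat between -0.1 and 0.1 m and y of head_end in the frame of mat between -0.14 and 0.14 m and x of tail_end in the frame of mat between -0.1 and 0.1 m and y of tail_end in the frame of mat between -0.14 and 0.14 m and value of joint each of stop_travel, start_travel, horn_travel, raise_travel, lower_travel below 0.0015 m and contact force between the fingers and remote below 0.5 N), for 0.2 s.
2. The start key is pressed in (3.5 mm or more), and no other key (value of joint start_travel above 0.0035 m and value of joint each of stop_travel, horn_travel, raise_travel, lower_travel below 0.0015 m), for 0.1 s.
3. Then the horn key is pressed in (3.5 mm or more), and no other key (value of joint horn_travel above 0.0035 m and value of joint each of stop_travel, start_travel, raise_travel, lower_travel below 0.0015 m), for 0.1 s.
4. Then the raise key is held in (3.5 mm or more) for 0.9 s, and no other key (value of joint raise_travel above 0.0035 m and value of joint each of stop_travel, start_travel, horn_travel, lower_travel below 0.0015 m), for 0.9 s.
At the end, for the whole second after the job is handed in: The remote lies at rest, flat on its back on the mat (within 0.1 rad, origin 2 to 8 mm above the mat's underside), both its ends within the mat's 200 x 280 mm outline, and all five keys are up (less than 1.5 mm in) (angle between remote's own z axis and vertical below 0.1 rad and z of remote in the frame of mat between 0.002 and 0.008 m and linear speed of remote below 0.02 m/s and x of head_end in the frame of mat between -0.1 and 0.1 m and y of head_end in the frame of mat between -0.14 and 0.14 m and x of tail_end in the frame of mat between -0.1 and 0.1 m and y of tail_end in the frame of mat between -0.14 and 0.14 m and value of joint each of stop_travel, start_travel, horn_travel, raise_travel, lower_travel below 0.0015 m); the robot touches nothing.
It fails at once if The stop or lower key is pressed (more than 2.5 mm) (value of joint any of stop_travel, lower_travel above 0.0025 m).
It fails at once if Two of the start, horn and raise keys are pressed at once (both more than 2.5 mm) (value of joint each of start_travel, horn_travel above 0.0025 m or value of joint each of horn_travel, raise_travel above 0.0025 m or value of joint each of start_travel, raise_travel above 0.0025 m).
It fails at once if A key takes more than 25 N (contact force between any of start_key, horn_key, raise_key, stop_key, lower_key and anything else above 25 N).
It fails at once if The remote is dropped or falls over (moves at more than 0.5 m/s with no finger on it) (linear speed of remote above 0.5 m/s and contact force between the fingers and remote below 0.2 N).
It fails at once if The hammer, paint tin or screwdriver is moved more than 30 mm (distance of any of hammer, paint_tin, screwdriver from where it was at the start of the episode above 0.03 m).
It also fails if it takes over 72 s, if anything falls off the work surface, if the arm or the gripper's body presses on something with over 40 N, if the wrist force passes 120 N, or if a joint passes its speed limit or range.

## Robot

A 7-joint arm with a two-finger parallel gripper is mounted at the origin on the work surface. World frame = base frame: x ahead of the robot, y to its left, z up, the work surface at z = 0. Lengths are in m, angles in rad, forces in N, time in s.
With the tool pointing down it reaches from about 0.35 to 0.9 m from the base axis. Payload 8.1 kg.
Tool frame: the origin (TCP) lies midway between the tips of the shut fingers; the grasp point (between the pads) lies 19 mm behind it (pinch_z is the distance from the TCP to the grasp point, in m); z points along the fingers, y is the line along which they close (so a half turn about z gives the same grasp; the last joint's range is limited). The gripper opens to 85 mm and grips with 20 to 120 N. Pads are 22 mm wide; open, the fingers measure 114 mm over their backs; the gripper's body (76 mm by 85 mm) begins 54 mm behind the grasp point. The pads swing forward as they close: fully open they stand 13 mm farther back than shut.
Start: joints at [-1.276, 0.434, 0.025, 1.573, -0.012, 1.134, -0.075], TCP at [0.242, 0.576, 0.207] pointing down, gripper open.
Joint ranges: [-2.62, 2.62], [-0.44, 2.09], [-1.27, 1.32], [0.08, 2.57], [-1.32, 4.46], [0.12, 2], [-2.74, 2.74]. Speed limits (rad/s): [2.22, 2.22, 3.01, 3.01, 3.14, 3.14, 3.14].

## Interface

Orientations are given as a unit quaternion [x, y, z, w].
In Python, from plant import * gives the robot as it stands.
- The arm moves only by the tool carry_out, never from a script. Its argument "targets" is a list of rows, each a list of 2 entries, a list of its own where there are three numbers: the shift along the tool's x, y, z each as a share of 0.03 m, from -1 to 1, then the turn, a rotation vector about the tool's x, y, z each as a share of 120 degrees, from -1 to 1. In form: [[[dx, dy, dz], [ax, ay, az]], ...]. A call has 1 to 12 rows; each row shifts and turns the commanded pose from where the row before left it, along the tool's axes as they then stand; what a row does not reach is not made up. A row lasts 1/8 s, in which the tool goes at most 62.5 mm and 10.7 degrees, less where a joint would pass 70% of its speed; a pose out of reach is approached as far as the arm can. A call with a number of a shift or a turn outside -1 to 1 is refused whole. A call with a gripper value outside its range is refused whole. "jaw" is the closure, from -1 (fully open) to 1 (shut), set as the call begins (left out, the last holds). The fingers move at their own pace and stop on an object; "force" is the grip in N (left out, the last holds). Time passes only in rows, so rows that do not move let the fingers close. It gives the time, the measured TCP pose, the force and the opening at its end, in the units of the state.
- get_obs(): the state, without advancing time (a new reading comes with each control period).
- get_image(name): name is "side" or "top" or "wrist"; returns the picture (420x560x3 uint8, blue, green, red); there is no depth.
- camera_params(name): a dict with "mtx" (3x3 intrinsics, pixels), "rvec" (rotation vector, rad) and "tvec" (3), from world to camera coordinates, as OpenCV has them. Camera axes: x right, y down, z forward; pixel columns grow to the right and rows downward; lengths in m; the calibration is good to about 2 mm. A picture is of the moment at which its call begins: read the wrist's pose just before it. camera_params takes no time and is no camera call; for the wrist camera it gives the pose at the moment of the call.
- job_done(): hands the job in, once; it reports no verdict.
The state is a dict: "clock": time; "q": joint angles; "dq": joint speeds; "joint_efforts": joint torques, N m; "tool_pos": TCP position; "orientation": TCP orientation; "contact_force": force on the tool from outside, world axes, zero at the start; "torque": the same for the moment, N m; "opening": finger opening in m.
Only numpy, scipy, OpenCV 4.12 (cv2) and the standard library are available. Lean on these libraries where they do the work, as an engineer would, in place of code of your own. Each camera call takes 0.05 s, during which the arm holds its last target. There are 200 camera calls.

## Working session

There is one attempt and no reset: what is moved stays moved. The work goes in short steps, Python scripts to look and compute and a tool call to move; the robot and the scene stay as the last step left them, time stands still between calls to the robot, and variables do not carry over. Pictures are saved under pics/ and viewed, on a budget of 13 in all, crops included, one or two more only if the job needs it, and the job is handed in when it is done.

Besides the shell and the picture viewer there is one more tool, called after "Call:" by a JSON object that holds its "op" and its "data", one argument or row to a line. carry_out: Moves the arm, as the interface text tells. Shift numbers are shares of 0.03 m and turn numbers shares of 120 degrees, none past 1 either way. Its arguments: {"type":"object","properties":{"targets":{"type":"array"},"jaw":{"type":"number"},"force":{"type":"number"}},"required":["targets"]}

```bash
ls; mkdir -p pics; python3 - <<'E'
from plant import *
import cv2,numpy as np
o=get_obs();print(o)
a=get_image("top");b=get_image("side")
cv2.imwrite("pics/top0.png",a);cv2.imwrite("pics/side0.png",b)
for n in("top","side","wrist"):
    p=camera_params(n);print(n,p)
E
```

```text
pics
{'clock': 0.0, 'q': array([-1.27561245,  0.43525331,  0.02495476,  1.57412927, -0.01158074,
        1.13394225, -0.07509076]), 'dq': array([-0.00050838, -0.00102398, -0.00037847, -0.00043836, -0.00043356,
       -0.00091426,  0.0020487 ]), 'joint_efforts': array([ 4.51483384e-04, -6.70478797e+01,  1.02509782e+00, -3.16210091e+01,
        1.56203436e-02,  1.26070005e-02,  6.27804752e-05]), 'tool_pos': array([0.24195214, 0.5756792 , 0.20639448]), 'orientation': array([ 1.97600927e-01,  9.80282227e-01, -7.89720597e-04, -8.02982852e-05]), 'contact_force': array([ 0.99731853, -0.33638691, -0.35648551]), 'torque': array([-0.01115231,  0.02161155,  0.00346721]), 'opening': 0.08540112194936891}
top {'mtx': array([[387.13711095,   0.        , 284.73002878],
       [  0.        , 387.13711095, 209.94560174],
       [  0.        ,   0.        ,   1.        ]]), 'rvec': array([ 2.18786673, -2.2412659 ,  0.06961596]), 'tvec': array([-0.06058403,  0.55367358,  1.05802158])}
side {'mtx': array([[454.99891225,   0.        , 274.11954031],
       [  0.        , 454.99891225, 209.28458593],
       [  0.        ,   0.        ,   1.        ]]), 'rvec': array([ 0.12606989, -2.7188829 ,  1.44808247]), 'tvec': array([0.52793327, 0.1216101 , 0.97477752])}
wrist {'mtx': array([[306.94874919,   0.        , 282.12841288],
       [  0.        , 306.94874919, 214.42141799],
       [  0.        ,   0.        ,   1.        ]]), 'rvec': array([-2.40903748, -1.60071026, -0.22929406]), 'tvec': array([-0.62324823, -0.03668317,  0.37964689])}
```

View pics/top0.png

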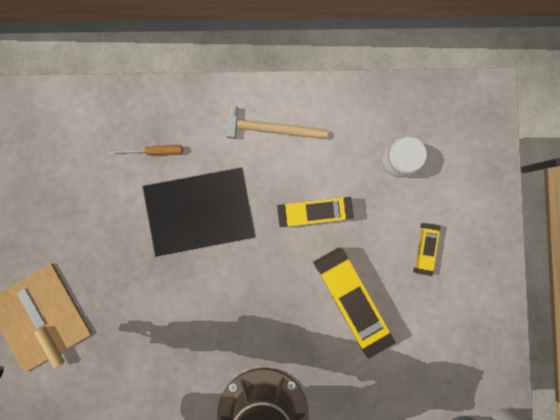

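View pics/side0.png

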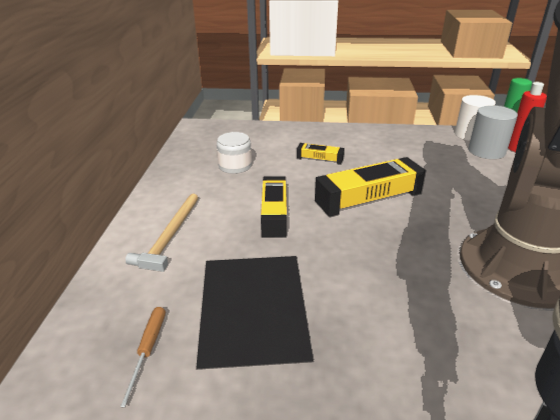

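The top view shows three remotes: large at (353,302), medium at (315,212) and small at (428,249). The medium one spans about 75 px at roughly 1 m, which is about 0.2 m, so it fits the description. The mat corners are near (144,185), (243,169), (254,238) and (155,255). I'll confirm with an enlarged crop.

```bash
cat > h.py <<'E'
import cv2,numpy as np
from plant import *
from scipy.spatial.transform import Rotation as R
def ray(n,uv,p=None):
    p=p or camera_params(n);M=cv2.Rodrigues(p["rvec"])[0];t=p["tvec"]
    d=M.T@np.linalg.solve(p["mtx"],[uv[0],uv[1],1.]);return -M.T@t,d
def onz(n,uv,z,p=None):
    c,d=ray(n,uv,p);return c+d*(z-c[2])/d[2]
def tri(*rs):
    A=0;b=0
    for c,d in rs:
        d=d/np.linalg.norm(d);P=np.eye(3)-np.outer(d,d);A=A+P;b=b+P@c
    return np.linalg.solve(A,b)
def proj(n,X,p=None):
    p=p or camera_params(n);return cv2.projectPoints(np.atleast_2d(np.float64(X)),p["rvec"],p["tvec"],p["mtx"],None)[0][:,0]
E
python3 - <<'E'
from h import *
a=cv2.imread("pics/top0.png")[180:245,265:365];b=cv2.imread("pics/side0.png")[165:245,250:300]
a=cv2.resize(a,None,fx=5,fy=5,interpolation=3);b=cv2.resize(b,None,fx=5,fy=5,interpolation=3)
c=np.zeros((400,760,3),np.uint8);c[:325,:500]=a;c[:400,505:755]=b
cv2.imwrite("pics/crop.png",c)
for z,L in((.053,[(278,216),(353,207),(315,212)]),(.004,[(144,185),(243,169),(254,238),(155,255)])):
    for uv in L: print(uv,onz("top",uv,z).round(3))
E
```

```text
(278, 216) [ 0.535 -0.055  0.053]
(353, 207) [ 0.554 -0.255  0.053]
(315, 212) [ 0.543 -0.153  0.053]
(144, 185) [0.63  0.313 0.004]
(243, 169) [0.669 0.039 0.004]
(254, 238) [0.477 0.013 0.004]
(155, 255) [0.437 0.285 0.004]
```

View pics/crop.png

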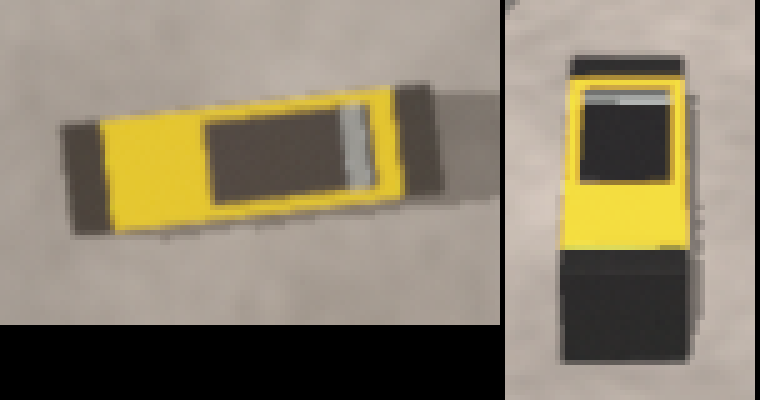

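```bash
python3 - <<'E'
from h import *
A=tri(ray("top",(278.7,215.8)),ray("side",(274,220)))
B=tri(ray("top",(351.9,207.7)),ray("side",(274.5,176.4)))
print(A,B,np.linalg.norm(A-B),np.degrees(np.arctan2(*(A-B)[:2])))
m=np.mean([onz("top",u,.004) for u in[(144,185),(243,169),(254,238),(155,255)]],0)
n=np.mean([onz("side",u,.004) for u in[(208,259),(297,257),(309,358),(199,361)]],0);print(m,n)
E
```

```text
[ 0.53563557 -0.05647372  0.05037161] [ 0.5531839  -0.25203294  0.05278274] 0.19635978078545155 -5.127653330899977
[0.55330662 0.16257473 0.004     ] [0.55573203 0.15966882 0.004     ]
```

```bash
cat >> h.py <<'E'
from scipy.linalg import logm,expm
def T(p,Rm):
    M=np.eye(4);M[:3,:3]=Rm;M[:3,3]=p;return M
def cur():
    o=get_obs();return T(o["tool_pos"],R.from_quat(o["orientation"]).as_matrix())
def frame(phi,th):
    """remote-aligned tool: u=(-sin phi,cos phi) is the length axis; z = -u sin th - up cos th; y across"""
    u=np.array([-np.sin(phi),np.cos(phi),0]);y=np.array([np.cos(phi),np.sin(phi),0])
    z=-u*np.sin(th)-np.array([0,0,1])*np.cos(th);return np.c_[np.cross(y,z),y,z],u
def plan(A,B,n=None):
    X=np.linalg.inv(A)@B;rv=R.from_matrix(X[:3,:3]).as_rotvec()
    L=np.real(logm(X))
    k=n or 1
    while 1:
        D=expm(L/k);s=D[:3,3]/.03;r=R.from_matrix(D[:3,:3]).as_rotvec()
        if n or (abs(s).max()<=.95 and np.degrees(np.linalg.norm(r))<=9.5):break
        k+=1
    print(k,"rows of [",s.round(3).tolist(),",",(r/np.radians(120)).round(3).tolist(),"]","dist",np.linalg.norm(X[:3,3]).round(3),"deg",np.degrees(np.linalg.norm(rv)).round(1))
    P=A.copy();pts=[]
    for i in range(k):P=P@D;pts.append(P[:3,3].round(2).tolist())
    print(" path",pts[::max(1,k//5)])
E
python3 - <<'E'
from h import *
phi=np.radians(5.1);Rt,u=frame(phi,np.radians(45));z=Rt[:,2]
G=np.array([.5365,-.0565,0.032])-.040*u
print(G,G+.019*z)
pre=T(G+.019*z-.11*z,Rt);print(pre.round(3))
plan(cur(),pre)
plan(pre,T(G+.019*z,Rt))
E
```

```text
[ 0.54005577 -0.09634164  0.032     ] [ 0.54125007 -0.10972348  0.01856497]
[[-0.063  0.996  0.063  0.534]
 [ 0.704  0.089 -0.704 -0.032]
 [-0.707  0.    -0.707  0.096]
 [ 0.     0.     0.     1.   ]]
22 rows of [ [-0.933, -0.196, 0.568] , [0.009, -0.015, 0.022] ] dist 0.684 deg 75.3
 path [[0.27, 0.56, 0.19], [0.35, 0.48, 0.13], [0.43, 0.38, 0.09], [0.49, 0.26, 0.07], [0.52, 0.13, 0.07], [0.54, 0.0, 0.09]]
4 rows of [ [0.0, -0.0, 0.917] , [0.0, -0.0, 0.0] ] dist 0.11 deg 0.0
 path [[0.54, -0.05, 0.08], [0.54, -0.07, 0.06], [0.54, -0.09, 0.04], [0.54, -0.11, 0.02]]
```

```bash
python3 - <<'E'
from h import *
phi=np.radians(5.1);Rt,u=frame(phi,np.radians(45));z=Rt[:,2]
mid=T([.48,.10,.25],frame(phi,np.radians(25))[0])
plan(cur(),mid,24)
E
```

```text
24 rows of [ [-0.762, -0.151, 0.106] , [0.005, -0.008, 0.021] ] dist 0.534 deg 66.5
 path [[0.26, 0.56, 0.2], [0.33, 0.5, 0.19], [0.39, 0.43, 0.19], [0.44, 0.35, 0.2], [0.47, 0.26, 0.21], [0.48, 0.17, 0.23]]
```

Call:
{"op": "carry_out", "data": {
  "targets": [
    [[-0.762,-0.151,0.106],[0.005,-0.008,0.021]],
    [[-0.762,-0.151,0.106],[0.005,-0.008,0.021]],
    [[-0.762,-0.151,0.106],[0.005,-0.008,0.021]],
    [[-0.762,-0.151,0.106],[0.005,-0.008,0.021]],
    [[-0.762,-0.151,0.106],[0.005,-0.008,0.021]],
    [[-0.762,-0.151,0.106],[0.005,-0.008,0.021]],
    [[-0.762,-0.151,0.106],[0.005,-0.008,0.021]],
    [[-0.762,-0.151,0.106],[0.005,-0.008,0.021]],
    [[-0.762,-0.151,0.106],[0.005,-0.008,0.021]],
    [[-0.762,-0.151,0.106],[0.005,-0.008,0.021]],
    [[-0.762,-0.151,0.106],[0.005,-0.008,0.021]],
    [[-0.762,-0.151,0.106],[0.005,-0.008,0.021]]
  ],
  "jaw": -1
}}

```text
clock: 1.6
tool_pos: [0.429, 0.3681, 0.199]
orientation: [0.446, 0.887, -0.081, 0.085]
contact_force: [0.5, -0.4, 0.4]
opening: 0.0856
```

Call:
{"op": "carry_out", "data": {
  "targets": [
    [[-0.762,-0.151,0.106],[0.005,-0.008,0.021]],
    [[-0.762,-0.151,0.106],[0.005,-0.008,0.021]],
    [[-0.762,-0.151,0.106],[0.005,-0.008,0.021]],
    [[-0.762,-0.151,0.106],[0.005,-0.008,0.021]],
    [[-0.762,-0.151,0.106],[0.005,-0.008,0.021]],
    [[-0.762,-0.151,0.106],[0.005,-0.008,0.021]],
    [[-0.762,-0.151,0.106],[0.005,-0.008,0.021]],
    [[-0.762,-0.151,0.106],[0.005,-0.008,0.021]],
    [[-0.762,-0.151,0.106],[0.005,-0.008,0.021]],
    [[-0.762,-0.151,0.106],[0.005,-0.008,0.021]],
    [[-0.762,-0.151,0.106],[0.005,-0.008,0.021]],
    [[-0.762,-0.151,0.106],[0.005,-0.008,0.021]],
    [[0,0,0],[0,0,0]]
  ]
}}

```text
invalid input at $.targets: expected 1 to 12 rows
```

Call:
{"op": "carry_out", "data": {
  "targets": [
    [[-0.762,-0.151,0.106],[0.005,-0.008,0.021]],
    [[-0.762,-0.151,0.106],[0.005,-0.008,0.021]],
    [[-0.762,-0.151,0.106],[0.005,-0.008,0.021]],
    [[-0.762,-0.151,0.106],[0.005,-0.008,0.021]],
    [[-0.762,-0.151,0.106],[0.005,-0.008,0.021]],
    [[-0.762,-0.151,0.106],[0.005,-0.008,0.021]],
    [[-0.762,-0.151,0.106],[0.005,-0.008,0.021]],
    [[-0.762,-0.151,0.106],[0.005,-0.008,0.021]],
    [[-0.762,-0.151,0.106],[0.005,-0.008,0.021]],
    [[-0.762,-0.151,0.106],[0.005,-0.008,0.021]],
    [[-0.762,-0.151,0.106],[0.005,-0.008,0.021]],
    [[-0.762,-0.151,0.106],[0.005,-0.008,0.021]]
  ]
}}

```text
clock: 3.1
tool_pos: [0.4824, 0.1007, 0.2551]
orientation: [0.656, 0.721, -0.154, 0.163]
contact_force: [-0.3, -0.4, 0.5]
opening: 0.0855
```

```bash
python3 - <<'E'
from h import *
phi=np.radians(5.1);Rt,u=frame(phi,np.radians(45));z=Rt[:,2]
G=np.array([.5365,-.0565,0.032])-.040*u
g=T(G+.019*z,Rt);pre=g.copy();pre[:3,3]-=.11*z
print(cur().round(3),get_obs()["q"])
plan(cur(),pre)
# what wrist camera sees at pre? use current image too
cv2.imwrite("pics/w1.png",get_image("wrist"))
print(proj("wrist",[[.5365,-.0565,.053],[.5532,-.252,.053]]))
E
```

```text
[[-0.087  0.996  0.033  0.482]
 [ 0.895  0.093 -0.436  0.101]
 [-0.438 -0.009 -0.899  0.255]
 [ 0.     0.     0.     1.   ]] [-1.00954145  0.30591277  0.50598274  1.79546061  0.27348405  1.28457473
 -0.51908448]
8 rows of [ [-0.1, 0.169, 0.872] , [-0.0, -0.02, 0.0] ] dist 0.213 deg 19.1
 path [[0.49, 0.09, 0.23], [0.49, 0.07, 0.21], [0.5, 0.06, 0.19], [0.51, 0.04, 0.17], [0.51, 0.02, 0.15], [0.52, 0.01, 0.13], [0.53, -0.01, 0.11], [0.53, -0.03, 0.1]]
[[312.05273085 215.11098586]
 [304.80953136 292.993656  ]]
```

Call:
{"op": "carry_out", "data": {
  "targets": [
    [[-0.1,0.169,0.872],[0,-0.02,0]],
    [[-0.1,0.169,0.872],[0,-0.02,0]],
    [[-0.1,0.169,0.872],[0,-0.02,0]],
    [[-0.1,0.169,0.872],[0,-0.02,0]],
    [[-0.1,0.169,0.872],[0,-0.02,0]],
    [[-0.1,0.169,0.872],[0,-0.02,0]],
    [[-0.1,0.169,0.872],[0,-0.02,0]],
    [[-0.1,0.169,0.872],[0,-0.02,0]],
    [[0,0,0],[0,0,0]]
  ]
}}

```text
clock: 4.28
tool_pos: [0.5337, -0.0314, 0.0947]
orientation: [0.619, 0.685, -0.263, 0.281]
contact_force: [0.2, -0.5, 0.0]
opening: 0.0852
```

```bash
python3 - <<'E'
from h import *
phi=np.radians(5.1);Rt,u=frame(phi,np.radians(45));z=Rt[:,2]
G=np.array([.5365,-.0565,0.032])-.040*u
g=T(G+.019*z,Rt)
print(cur().round(3))
im=get_image("wrist");pts=[[.5365,-.0565,.053],[.5532,-.252,.053]]
for c in proj("wrist",pts): cv2.circle(im,tuple(int(i) for i in c),4,(255,0,255),-1)
cv2.imwrite("pics/w2.png",im)
plan(cur(),g)
E
```

```text
[[-0.075  0.995  0.059  0.534]
 [ 0.7    0.095 -0.707 -0.031]
 [-0.71  -0.012 -0.704  0.095]
 [ 0.     0.     0.     1.   ]]
4 rows of [ [-0.014, 0.001, 0.921] , [-0.0, 0.0, 0.001] ] dist 0.111 deg 0.7
 path [[0.54, -0.05, 0.08], [0.54, -0.07, 0.06], [0.54, -0.09, 0.04], [0.54, -0.11, 0.02]]
```

View pics/w2.png

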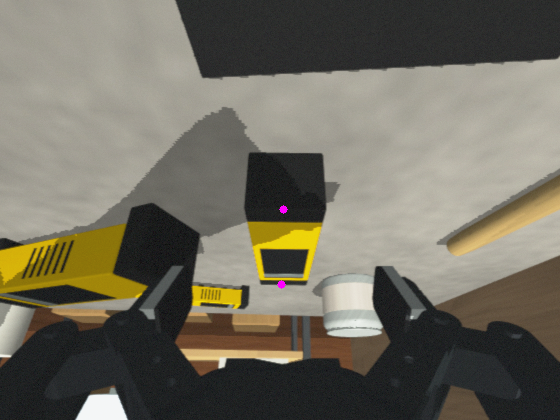

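The remote is centred between the fingers: cap sides at px 247–325, fingertips at 175 and 395. The projected head-edge marker at (283,209) sits on the cap edge. Going in to grip.

Call:
{"op": "carry_out", "data": {
  "targets": [
    [[-0.014,0,0.92],[0,0,0.001]],
    [[-0.014,0,0.92],[0,0,0.001]],
    [[-0.014,0,0.92],[0,0,0.001]],
    [[-0.014,0,0.92],[0,0,0.001]],
    [[0,0,0],[0,0,0]]
  ]
}}

```text
clock: 4.95
tool_pos: [0.541, -0.1104, 0.0193]
orientation: [0.623, 0.682, -0.26, 0.282]
contact_force: [-0.5, 0.4, 0.1]
opening: 0.0849
```

Call:
{"op": "carry_out", "data": {
  "targets": [
    [[0,0,0],[0,0,0]],
    [[0,0,0],[0,0,0]],
    [[0,0,0],[0,0,0]],
    [[0,0,0],[0,0,0]],
    [[0,0,0],[0,0,0]],
    [[0,0,0],[0,0,0]],
    [[0,0,0],[0,0,0]],
    [[0,0,0],[0,0,0]]
  ],
  "jaw": 1,
  "force": 80
}}

```text
clock: 5.95
tool_pos: [0.5424, -0.108, 0.02]
orientation: [0.622, 0.683, -0.259, 0.282]
contact_force: [-2.2, 5.7, 7.9]
opening: 0.0585
```

```bash
python3 - <<'E'
from h import *
phi=np.radians(5.1);Rs,u=frame(phi,np.radians(-45))
C=cur();print(C.round(3))
# remote corner bottom B tracked: stand target, grip point 160 mm up + clearance
# in tool frame, remote pose: origin/back etc; tail-far end bottom. standing: after 90 deg about +x-ish
G0=C[:3,3]-.019*C[:3,2]
up=C.copy();up[2,3]+=.04; plan(C,up)
# rotate about grip point by 90deg: stand
Rst=frame(np.radians(8),np.radians(-45))[0]
for tgt in([.545,.0,.25],):
    q=T(np.array(tgt)+.019*Rst[:,2],Rst);plan(up,q);print(q.round(3))
E
```

```text
[[-0.066  0.996  0.064  0.542]
 [ 0.704  0.091 -0.705 -0.108]
 [-0.708 -0.001 -0.707  0.02 ]
 [ 0.     0.     0.     1.   ]]
1 rows of [ [-0.943, -0.002, -0.942] , [-0.0, 0.0, 0.0] ] dist 0.04 deg 0.0
 path [[0.54, -0.11, 0.06]]
10 rows of [ [0.393, 0.039, -0.687] , [-0.0, 0.075, -0.003] ] dist 0.214 deg 90.1
 path [[0.54, -0.09, 0.07], [0.54, -0.04, 0.09], [0.54, -0.01, 0.12], [0.54, 0.01, 0.17], [0.54, 0.02, 0.21]]
[[-0.098  0.99  -0.098  0.543]
 [ 0.7    0.139  0.7    0.013]
 [ 0.707  0.    -0.707  0.237]
 [ 0.     0.     0.     1.   ]]
```

Call:
{"op": "carry_out", "data": {
  "targets": [
    [[-0.47,0,-0.47],[0,0,0]],
    [[-0.47,0,-0.47],[0,0,0]],
    [[0.393,0.039,-0.687],[0,0.075,-0.003]],
    [[0.393,0.039,-0.687],[0,0.075,-0.003]],
    [[0.393,0.039,-0.687],[0,0.075,-0.003]],
    [[0.393,0.039,-0.687],[0,0.075,-0.003]],
    [[0.393,0.039,-0.687],[0,0.075,-0.003]],
    [[0.393,0.039,-0.687],[0,0.075,-0.003]],
    [[0.393,0.039,-0.687],[0,0.075,-0.003]],
    [[0.393,0.039,-0.687],[0,0.075,-0.003]],
    [[0.393,0.039,-0.687],[0,0.075,-0.003]],
    [[0.393,0.039,-0.687],[0,0.075,-0.003]]
  ]
}}

```text
clock: 7.45
tool_pos: [0.5428, 0.0123, 0.2373]
orientation: [0.603, 0.699, 0.251, -0.291]
contact_force: [0.7, 0.3, -5.5]
opening: 0.0583
```

```bash
python3 - <<'E'
from h import *
C=cur();print(C.round(3),get_obs()["q"].round(2),get_obs()["opening"])
a=get_image("side")[20:370,60:460];b=get_image("wrist")
c=np.zeros((600,800,3),np.uint8);c[:350,:400]=a;c[:300,400:]=cv2.resize(b,(400,300))
c[350:,:]=0;t=get_image("top")[100:280,120:400];c[320:500,410:690]=t
cv2.imwrite("pics/s3.png",c)
E
```

```text
[[-0.104  0.989 -0.105  0.543]
 [ 0.697  0.148  0.701  0.012]
 [ 0.709 -0.    -0.705  0.237]
 [ 0.     0.     0.     1.   ]] [ 0.34  0.53 -0.    1.63 -0.68  1.45  0.74] 0.05827160372899418
```

View pics/s3.png

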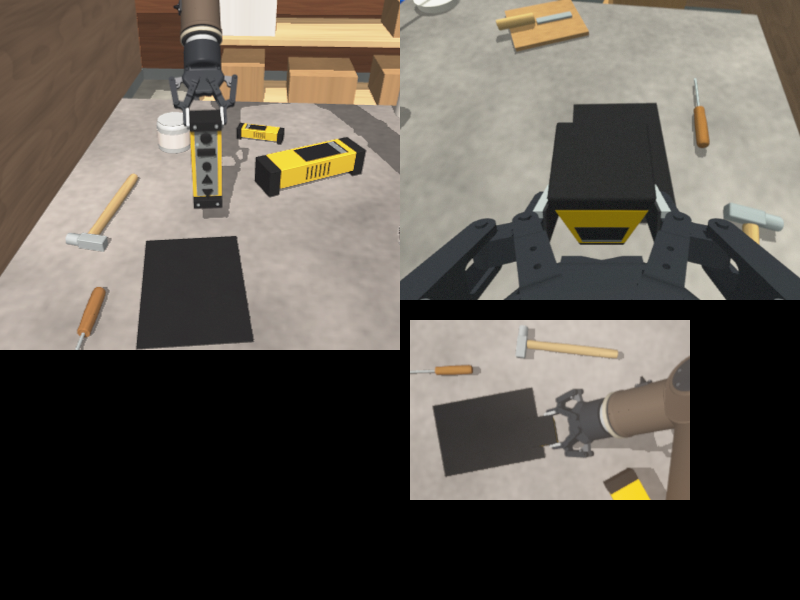

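Side view: the remote hangs upright with its keys toward +y. From the top the keys are round mushroom, oblong, round, triangle up, triangle down, so the head end is gripped and at the top. Next I'll check its tilt against the wrist view, where the cap/yellow boundary is at about row 294 and the far cap edge at about row 172.

```bash
python3 - <<'E'
from h import *
C=cur();G=C[:3,3]-.019*C[:3,2]
u,y=frame(np.radians(8.3),0)[1],C[:3,1]
for dt in(-6,-3,0,3,6):
    a=np.radians(dt);up=np.cos(a)*np.array([0,0,1])+np.sin(a)*u; n=np.cos(a)*u-np.sin(a)*np.array([0,0,1]) # n=key normal
    O=G-up*(.1-.0385)-n*.0196
    P=[O+up*.078,O+up*.1,O+up*.1+n*.053,O+up*.1+n*.053+y*.03,O+up*.1+n*.053-y*.03,O+up*.078+y*.03,O+up*.078-y*.03]
    print(dt,proj("wrist",P).round(0).tolist(),"bottom z",(O-up*.1)[2].round(4))
im=get_image("wrist")
hsv=cv2.cvtColor(im,cv2.COLOR_BGR2HSV)
print([(r,hsv[r,282].tolist()) for r in range(270,306,3)],[(r,im[r,300].tolist()) for r in range(135,185,4)])
E
```

```text
-6 [[284.0, 299.0], [284.0, 292.0], [283.0, 173.0], [349.0, 173.0], [217.0, 173.0], [350.0, 299.0], [218.0, 299.0]] bottom z 0.085
-3 [[284.0, 297.0], [284.0, 286.0], [283.0, 171.0], [348.0, 171.0], [218.0, 171.0], [350.0, 297.0], [217.0, 297.0]] bottom z 0.0854
0 [[284.0, 294.0], [284.0, 281.0], [283.0, 170.0], [347.0, 170.0], [219.0, 170.0], [350.0, 294.0], [217.0, 294.0]] bottom z 0.0862
3 [[284.0, 292.0], [284.0, 275.0], [283.0, 169.0], [346.0, 169.0], [220.0, 169.0], [350.0, 292.0], [217.0, 292.0]] bottom z 0.0875
6 [[284.0, 289.0], [284.0, 269.0], [283.0, 168.0], [345.0, 168.0], [221.0, 168.0], [350.0, 289.0], [217.0, 289.0]] bottom z 0.0891
[(270, [75, 10, 50]), (273, [165, 11, 45]), (276, [90, 11, 47]), (279, [73, 47, 38]), (282, [84, 40, 32]), (285, [105, 36, 28]), (288, [110, 25, 31]), (291, [60, 27, 28]), (294, [25, 220, 108]), (297, [25, 235, 126]), (300, [25, 235, 129]), (303, [25, 235, 126])] [(135, [164, 177, 181]), (139, [163, 175, 177]), (143, [46, 46, 46]), (147, [48, 47, 49]), (151, [42, 45, 46]), (155, [43, 44, 45]), (159, [46, 48, 47]), (163, [51, 50, 50]), (167, [44, 46, 48]), (171, [47, 46, 45]), (175, [51, 53, 50]), (179, [49, 49, 47]), (183, [46, 46, 47])]
```

```bash
python3 - <<'E'
from h import *
C=cur();D=C.copy();D[:3,3]+=[.005,.10,-.078];D[:3,:3]=frame(np.radians(8),np.radians(-45))[0];plan(C,D,8)
print((C[:3,:3].T@[0,0,-.001]/.03).round(3))
E
```

```text
8 rows of [ [0.061, 0.081, 0.519] , [-0.0, 0.0, 0.0] ] dist 0.127 deg 0.5
 path [[0.54, 0.02, 0.22], [0.54, 0.04, 0.22], [0.54, 0.05, 0.21], [0.54, 0.06, 0.2], [0.55, 0.07, 0.19], [0.55, 0.09, 0.18], [0.55, 0.1, 0.17], [0.55, 0.11, 0.16]]
[-0.023  0.     0.024]
```

Call:
{"op": "carry_out", "data": {
  "targets": [
    [[0.061,0.081,0.519],[0,0,0]],
    [[0.061,0.081,0.519],[0,0,0]],
    [[0.061,0.081,0.519],[0,0,0]],
    [[0.061,0.081,0.519],[0,0,0]],
    [[0.061,0.081,0.519],[0,0,0]],
    [[0.061,0.081,0.519],[0,0,0]],
    [[0.061,0.081,0.519],[0,0,0]],
    [[0.061,0.081,0.519],[0,0,0]],
    [[0,0,0],[0,0,0]],
    [[0,0,0],[0,0,0]]
  ]
}}

```text
clock: 8.9
tool_pos: [0.5476, 0.1117, 0.1574]
orientation: [0.604, 0.699, 0.249, -0.29]
contact_force: [-1.1, 0.0, -4.2]
opening: 0.0583
```

Call:
{"op": "carry_out", "data": {
  "targets": [
    [[-0.023,0,0.024],[0,0,0]],
    [[-0.023,0,0.024],[0,0,0]],
    [[0,0,0],[0,0,0]]
  ]
}}

```text
clock: 9.28
tool_pos: [0.5474, 0.112, 0.1554]
orientation: [0.604, 0.699, 0.249, -0.29]
contact_force: [-0.3, 0.2, -3.7]
opening: 0.0585
```

Call:
{"op": "carry_out", "data": {
  "targets": [
    [[-0.023,0,0.024],[0,0,0]],
    [[0,0,0],[0,0,0]],
    [[0,0,0],[0,0,0]]
  ]
}}

```text
clock: 9.65
tool_pos: [0.5473, 0.1123, 0.1544]
orientation: [0.604, 0.699, 0.249, -0.29]
contact_force: [-0.7, -1.4, -4.5]
opening: 0.0581
```

Call:
{"op": "carry_out", "data": {
  "targets": [
    [[-0.023,0,0.024],[0,0,0]],
    [[0,0,0],[0,0,0]],
    [[0,0,0],[0,0,0]]
  ]
}}

```text
clock: 10.02
tool_pos: [0.5473, 0.1123, 0.1534]
orientation: [0.604, 0.699, 0.249, -0.29]
contact_force: [-0.5, 0.3, -4.0]
opening: 0.0583
```

Call:
{"op": "carry_out", "data": {
  "targets": [
    [[-0.023,0,0.024],[0,0,0]],
    [[0,0,0],[0,0,0]],
    [[0,0,0],[0,0,0]]
  ]
}}

```text
clock: 10.4
tool_pos: [0.5473, 0.1123, 0.1524]
orientation: [0.604, 0.699, 0.249, -0.29]
contact_force: [-0.6, -0.6, -4.9]
opening: 0.0583
```

Call:
{"op": "carry_out", "data": {
  "targets": [
    [[-0.023,0,0.024],[0,0,0]],
    [[0,0,0],[0,0,0]],
    [[0,0,0],[0,0,0]]
  ]
}}

```text
clock: 10.78
tool_pos: [0.5473, 0.1123, 0.1514]
orientation: [0.604, 0.699, 0.249, -0.29]
contact_force: [0.3, 0.6, -4.9]
opening: 0.0584
```

Call:
{"op": "carry_out", "data": {
  "targets": [
    [[-0.023,0,0.024],[0,0,0]],
    [[0,0,0],[0,0,0]],
    [[0,0,0],[0,0,0]]
  ]
}}

```text
clock: 11.15
tool_pos: [0.5474, 0.1124, 0.1507]
orientation: [0.604, 0.699, 0.249, -0.29]
contact_force: [-0.1, -1.7, 1.8]
opening: 0.0583
```

Call:
{"op": "carry_out", "data": {
  "targets": [
    [[-0.023,0,0.024],[0,0,0]],
    [[0,0,0],[0,0,0]],
    [[0,0,0],[0,0,0]]
  ]
}}

```text
clock: 11.52
tool_pos: [0.5474, 0.1125, 0.1507]
orientation: [0.604, 0.699, 0.249, -0.291]
contact_force: [-2.9, -4.5, 9.6]
opening: 0.0583
```

```bash
python3 - <<'E'
from h import *
print(get_obs()["contact_force"],get_obs()["tool_pos"])
a=get_image("side")[150:310,190:310]
cv2.imwrite("pics/s4.png",cv2.resize(a,None,fx=3.7,fy=3.7,interpolation=2))
E
```

```text
[-2.94459954 -4.48059979  9.6202922 ] [0.54737539 0.1124752  0.15068784]
```

View pics/s4.png

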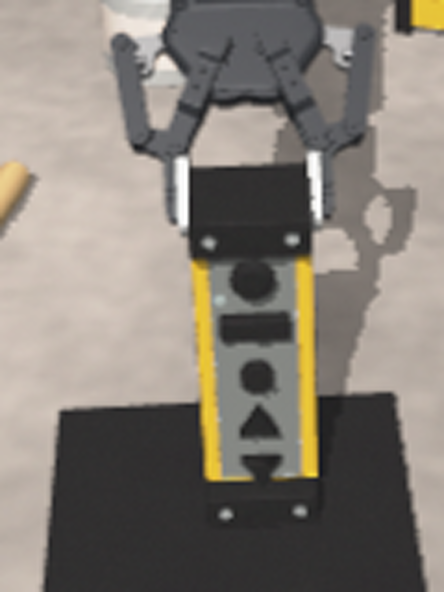

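Contact was felt at z = 0.1507, and the side crop shows the remote upright on the mat with its keys toward the camera. Easing off, releasing and backing away.

Call:
{"op": "carry_out", "data": {
  "targets": [
    [[0.023,0,-0.024],[0,0,0]],
    [[0,0,0],[0,0,0]]
  ]
}}

```text
clock: 11.82
tool_pos: [0.5474, 0.1124, 0.1507]
orientation: [0.604, 0.699, 0.249, -0.29]
contact_force: [-1.2, -3.3, 3.5]
opening: 0.0585
```

Call:
{"op": "carry_out", "data": {
  "targets": [
    [[0,0,0],[0,0,0]],
    [[0,0,0],[0,0,0]],
    [[0,0,0],[0,0,0]],
    [[0,0,0],[0,0,0]],
    [[0,0,0],[0,0,0]],
    [[0,0,0],[0,0,0]]
  ],
  "jaw": -1
}}

```text
clock: 12.58
tool_pos: [0.5473, 0.1123, 0.1504]
orientation: [0.604, 0.699, 0.249, -0.29]
contact_force: [0.3, 0.1, -0.2]
opening: 0.0853
```

Call:
{"op": "carry_out", "data": {
  "targets": [
    [[0,0,-0.4],[0,0,0]],
    [[0,0,-0.8],[0,0,0]],
    [[0,0,-0.9],[0,0,0]],
    [[0,0,-0.9],[0,0,0]],
    [[0,0,-0.9],[0,0,0]]
  ]
}}

```text
clock: 13.2
tool_pos: [0.5598, 0.0292, 0.2344]
orientation: [0.604, 0.699, 0.249, -0.29]
contact_force: [-0.4, 0.1, -0.5]
opening: 0.0855
```

```bash
python3 - <<'E'
from h import *
C=cur();print(C.round(3),get_obs()["q"].round(2))
z1=C[:3,2]
G=np.array([.5474,.1124,.1517])-.019*z1;print("G",G)
phi=np.radians(8.2);Rt,u=frame(phi,np.radians(45));z=Rt[:,2]
G2=G+u*.008+np.array([0,0,.006]);g=T(G2+.019*z,Rt);pre=g.copy();pre[:3,3]-=.12*z
up=T([.54,.12,.36],frame(phi,0)[0])
print(g.round(3))
plan(C,up);plan(up,pre);plan(pre,g)
cv2.imwrite("pics/s5.png",get_image("side"))
a=cv2.imread("pics/s5.png");print(proj("side",[G+[0,0,.04],G-[0,0,.16]]))
E
```

```text
[[-0.101  0.989 -0.105  0.56 ]
 [ 0.701  0.146  0.698  0.029]
 [ 0.706 -0.003 -0.708  0.234]
 [ 0.     0.     0.     1.   ]] [ 0.31  0.55 -0.01  1.61 -0.69  1.43  0.71]
G [0.5493953  0.09913661 0.16515739]
[[-0.101  0.99   0.101  0.55 ]
 [ 0.7    0.143 -0.7    0.094]
 [-0.707  0.    -0.707  0.158]
 [ 0.     0.     0.     1.   ]]
6 rows of [ [0.789, -0.038, -0.409] , [-0.0, -0.062, 0.0] ] dist 0.156 deg 44.9
 path [[0.56, 0.04, 0.26], [0.55, 0.05, 0.28], [0.55, 0.06, 0.31], [0.55, 0.08, 0.33], [0.54, 0.1, 0.34], [0.54, 0.12, 0.36]]
5 rows of [ [0.621, 0.042, 0.642] , [0.0, -0.075, 0.0] ] dist 0.131 deg 45.0
 path [[0.54, 0.14, 0.34], [0.54, 0.15, 0.32], [0.54, 0.17, 0.29], [0.54, 0.17, 0.27], [0.54, 0.18, 0.24]]
5 rows of [ [-0.0, 0.0, 0.8] , [0.0, 0.0, -0.0] ] dist 0.12 deg 0.0
 path [[0.54, 0.16, 0.23], [0.54, 0.14, 0.21], [0.55, 0.13, 0.19], [0.55, 0.11, 0.17], [0.55, 0.09, 0.16]]
[[256.93878314 199.34868253]
 [260.25836209 280.93040446]]
```

Call:
{"op": "carry_out", "data": {
  "targets": [
    [[0.789,-0.038,-0.409],[0,-0.0625,0]],
    [[0.789,-0.038,-0.409],[0,-0.0625,0]],
    [[0.789,-0.038,-0.409],[0,-0.0625,0]],
    [[0.789,-0.038,-0.409],[0,-0.0625,0]],
    [[0.789,-0.038,-0.409],[0,-0.0625,0]],
    [[0.789,-0.038,-0.409],[0,-0.0625,0]],
    [[0.621,0.042,0.642],[0,-0.075,0]],
    [[0.621,0.042,0.642],[0,-0.075,0]],
    [[0.621,0.042,0.642],[0,-0.075,0]],
    [[0.621,0.042,0.642],[0,-0.075,0]],
    [[0.621,0.042,0.642],[0,-0.075,0]],
    [[0,0,0],[0,0,0]]
  ]
}}

```text
clock: 14.75
tool_pos: [0.5347, 0.1814, 0.2361]
orientation: [0.599, 0.702, -0.255, 0.289]
contact_force: [0.2, -0.4, -0.1]
opening: 0.0858
```

```bash
python3 - <<'E'
from h import *
C=cur();print(C.round(3))
Rt=frame(np.radians(8.2),np.radians(45))[0]
g=T([.550,.094,.158],Rt);plan(C,g)
G=np.array([.5494,.0991,.1652]);u=frame(np.radians(8.2),0)[1];y=Rt[:,1];k=np.array([0,0,1])
im=get_image("wrist");p=camera_params("wrist")
P=[G+k*.04+u*.033+y*s*.03 for s in(1,-1)]+[G+k*.04-u*.02+y*s*.03 for s in(1,-1)]+[G-k*.16+u*.033+y*s*.03 for s in(1,-1)]
for c in proj("wrist",P,p): cv2.circle(im,tuple(int(i) for i in c),3,(255,0,255),-1)
cv2.imwrite("pics/w6.png",im)
E
```

```text
[[-0.116  0.988  0.1    0.535]
 [ 0.693  0.152 -0.705  0.181]
 [-0.711 -0.013 -0.703  0.236]
 [ 0.     0.     0.     1.   ]]
5 rows of [ [-0.047, 0.018, 0.787] , [-0.0, 0.001, 0.002] ] dist 0.118 deg 1.0
 path [[0.54, 0.16, 0.22], [0.54, 0.15, 0.2], [0.54, 0.13, 0.19], [0.55, 0.11, 0.17], [0.55, 0.09, 0.16]]
```

View pics/w6.png

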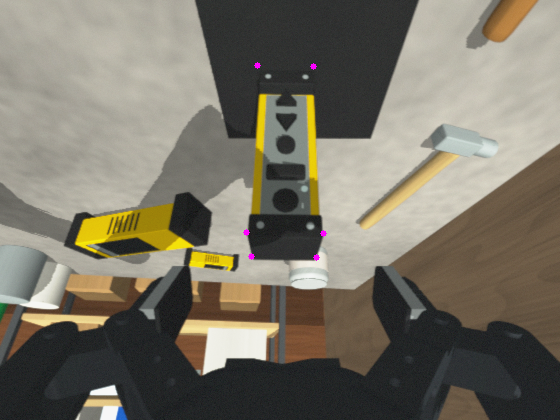

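The projected corners match the standing remote, with the cap at px 247–323 and centred between the fingertips at about 175 and 395. Advancing to grip from the key side.

Call:
{"op": "carry_out", "data": {
  "targets": [
    [[-0.047,0.018,0.787],[0,0.001,0.002]],
    [[-0.047,0.018,0.787],[0,0.001,0.002]],
    [[-0.047,0.018,0.787],[0,0.001,0.002]],
    [[-0.047,0.018,0.787],[0,0.001,0.002]],
    [[-0.047,0.018,0.787],[0,0.001,0.002]],
    [[0,0,0],[0,0,0]]
  ]
}}

```text
clock: 15.55
tool_pos: [0.5531, 0.0888, 0.1645]
orientation: [0.614, 0.693, -0.245, 0.288]
contact_force: [0.2, -0.5, 0.3]
opening: 0.0852
```

Call:
{"op": "carry_out", "data": {
  "targets": [
    [[0,0,0],[0,0,0]],
    [[0,0,0],[0,0,0]],
    [[0,0,0],[0,0,0]],
    [[0,0,0],[0,0,0]],
    [[0,0,0],[0,0,0]],
    [[0,0,0],[0,0,0]],
    [[0,0,0],[0,0,0]],
    [[0,0,0],[0,0,0]]
  ],
  "jaw": 1,
  "force": 90
}}

```text
clock: 16.55
tool_pos: [0.5529, 0.093, 0.1644]
orientation: [0.612, 0.695, -0.244, 0.289]
contact_force: [-4.3, 1.7, 11.1]
opening: 0.0582
```

```bash
python3 - <<'E'
from h import *
C=cur();print(C.round(3))
up=C.copy();up[2,3]+=.03;plan(C,up,2)
# final: head toward -y. G final: centre + .066*(-u) ; centre mat (.554,.161); height G= .004+.028
phi=np.radians(8);Rf,u=frame(phi,np.radians(-45))
ctr=np.array([.554,.161,0]);Gf=ctr-.066*u+[0,0,.032]
f=T(Gf+.019*Rf[:,2],Rf);hov=f.copy();hov[2,3]+=.04;print(f.round(3))
plan(up,hov)
E
```

```text
[[-0.085  0.991  0.102  0.553]
 [ 0.709  0.132 -0.693  0.093]
 [-0.7    0.013 -0.714  0.164]
 [ 0.     0.     0.     1.   ]]
2 rows of [ [-0.35, 0.007, -0.357] , [0.0, -0.0, -0.0] ] dist 0.03 deg 0.0
 path [[0.55, 0.09, 0.18], [0.55, 0.09, 0.19]]
[[-0.098  0.99  -0.098  0.561]
 [ 0.7    0.139  0.7    0.109]
 [ 0.707  0.    -0.707  0.019]
 [ 0.     0.     0.     1.   ]]
10 rows of [ [0.091, 0.032, 0.497] , [0.001, 0.075, -0.0] ] dist 0.137 deg 89.4
 path [[0.56, 0.08, 0.18], [0.56, 0.07, 0.15], [0.56, 0.07, 0.12], [0.56, 0.08, 0.09], [0.56, 0.1, 0.07]]
```

```bash
cat >> h.py <<'E'
E
python3 - <<'E'
from h import *
C=cur()
up=C.copy();up[2,3]+=.05;plan(C,up,2)
phi=np.radians(8);Rf,u=frame(phi,np.radians(-45))
ctr=np.array([.554,.161,0]);Gf=ctr-.074*u+[0,0,.032]
f=T(Gf+.019*Rf[:,2],Rf);hov=f.copy();hov[2,3]+=.07
plan(up,hov)
# remote low points in tool frame (now upright): tail end corners
G=C[:3,3]-.019*C[:3,2];uu=frame(np.radians(8.2),0)[1]
pts=[G+[0,0,-.174]-uu*.0275,G+[0,0,-.174]+uu*.0255,G+[0,0,.026]-uu*.0275]
L=np.linalg.inv(C)@np.c_[pts,np.ones(3)].T
X=np.linalg.inv(up)@hov;lg=np.real(logm(X))
for i in range(11): print(i,(up@expm(lg*i/10)@L)[1:3].round(3).tolist())
plan(hov,f,4)
E
```

```text
2 rows of [ [-0.583, 0.011, -0.595] , [0.0, -0.0, -0.0] ] dist 0.05 deg 0.0
 path [[0.55, 0.09, 0.19], [0.55, 0.09, 0.21]]
10 rows of [ [0.058, 0.033, 0.462] , [0.001, 0.075, -0.0] ] dist 0.126 deg 89.4
 path [[0.56, 0.08, 0.2], [0.56, 0.07, 0.18], [0.56, 0.07, 0.15], [0.56, 0.08, 0.12], [0.56, 0.09, 0.1]]
0 [[0.079, 0.131, 0.079], [0.054, 0.054, 0.254]]
1 [[0.096, 0.147, 0.065], [0.043, 0.051, 0.24]]
2 [[0.114, 0.164, 0.053], [0.034, 0.05, 0.224]]
3 [[0.133, 0.18, 0.044], [0.028, 0.052, 0.207]]
4 [[0.153, 0.195, 0.037], [0.026, 0.057, 0.188]]
5 [[0.173, 0.21, 0.034], [0.026, 0.063, 0.168]]
6 [[0.193, 0.224, 0.033], [0.03, 0.072, 0.148]]
7 [[0.212, 0.236, 0.036], [0.036, 0.084, 0.128]]
8 [[0.229, 0.246, 0.042], [0.046, 0.096, 0.109]]
9 [[0.246, 0.254, 0.051], [0.058, 0.11, 0.091]]
10 [[0.259, 0.26, 0.062], [0.073, 0.126, 0.075]]
4 rows of [ [-0.412, 0.0, 0.412] , [0.0, 0.0, -0.0] ] dist 0.07 deg 0.0
 path [[0.56, 0.1, 0.07], [0.56, 0.1, 0.05], [0.56, 0.1, 0.04], [0.56, 0.1, 0.02]]
```

Call:
{"op": "carry_out", "data": {
  "targets": [
    [[-0.583,0.011,-0.595],[0,0,0]],
    [[-0.583,0.011,-0.595],[0,0,0]],
    [[0.058,0.033,0.462],[0.001,0.075,0]],
    [[0.058,0.033,0.462],[0.001,0.075,0]],
    [[0.058,0.033,0.462],[0.001,0.075,0]],
    [[0.058,0.033,0.462],[0.001,0.075,0]],
    [[0.058,0.033,0.462],[0.001,0.075,0]],
    [[0.058,0.033,0.462],[0.001,0.075,0]],
    [[0.058,0.033,0.462],[0.001,0.075,0]],
    [[0.058,0.033,0.462],[0.001,0.075,0]],
    [[0.058,0.033,0.462],[0.001,0.075,0]],
    [[0.058,0.033,0.462],[0.001,0.075,0]]
  ]
}}

```text
clock: 18.05
tool_pos: [0.5632, 0.0993, 0.0871]
orientation: [0.608, 0.692, 0.255, -0.293]
contact_force: [-0.3, 0.7, -4.9]
opening: 0.0587
```

```bash
python3 - <<'E'
from h import *
C=cur();print(C.round(3),get_obs()["contact_force"])
a=get_image("side")[130:400,150:380];b=get_image("wrist");t=get_image("top")[150:270,120:300]
c=np.zeros((600,800,3),np.uint8);c[:405,:345]=cv2.resize(a,(345,405));c[:315,370:790]=cv2.resize(b,(420,315));c[320:560,370:730]=cv2.resize(t,(360,240))
cv2.imwrite("pics/s7.png",c)
E
```

```text
[[-0.088  0.991 -0.097  0.563]
 [ 0.693  0.131  0.709  0.099]
 [ 0.716 -0.004 -0.698  0.087]
 [ 0.     0.     0.     1.   ]] [-0.32213119  0.68591559 -4.94326404]
```

View pics/s7.png

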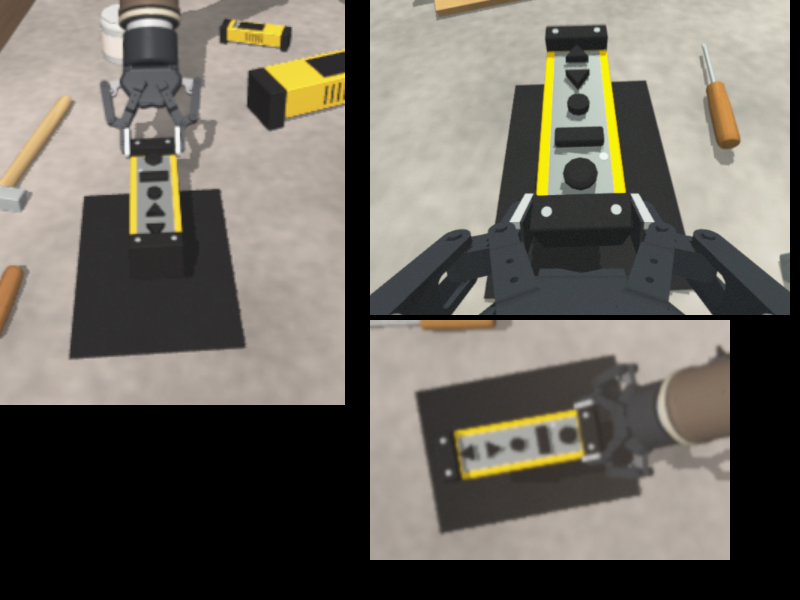

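```bash
python3 - <<'E'
from h import *
# screw midpoints, wrist+side+top
t=lambda x,y:(120+(x-370)/2,150+(y-320)/2)
ta=tri(ray("wrist",(275.4,41.3)),ray("side",(256,289.3)),ray("top",t(446,457)))
he=tri(ray("wrist",(282,280.5)),ray("side",(252,227.3)),ray("top",t(591,433)))
print(ta,he,np.linalg.norm(ta-he),"pitch deg (tail low +)",np.degrees(np.arcsin((he-ta)[2]/np.linalg.norm(ta-he))))
C=cur();print("G z",(C[:3,3]-.019*C[:3,2]))
E
```

```text
[0.53570895 0.241873   0.11971875] [0.56371799 0.06662099 0.11819086] 0.17748270167910202 pitch deg (tail low +) -0.49324846550583185
G z [0.56343583 0.08440488 0.09758368]
```

Level within about 0.5°, keys up, over the mat. Lowering.

Call:
{"op": "carry_out", "data": {
  "targets": [
    [[-0.345,0,0.34],[0,0,0]],
    [[-0.345,0,0.34],[0,0,0]],
    [[-0.345,0,0.34],[0,0,0]],
    [[-0.345,0,0.34],[0,0,0]],
    [[0,0,0],[0,0,0]]
  ]
}}

```text
clock: 18.82
tool_pos: [0.5606, 0.1003, 0.0274]
orientation: [0.609, 0.692, 0.252, -0.294]
contact_force: [-0.2, -1.0, -4.6]
opening: 0.0584
```

Call:
{"op": "carry_out", "data": {
  "targets": [
    [[-0.024,0,0.023],[0,0,0]],
    [[0,0,0],[0,0,0]],
    [[-0.024,0,0.023],[0,0,0]],
    [[0,0,0],[0,0,0]]
  ]
}}

```text
clock: 19.32
tool_pos: [0.5615, 0.1002, 0.0268]
orientation: [0.609, 0.693, 0.252, -0.293]
contact_force: [0.3, 0.2, -4.6]
opening: 0.0585
```

Call:
{"op": "carry_out", "data": {
  "targets": [
    [[-0.024,0,0.023],[0,0,0]],
    [[0,0,0],[0,0,0]],
    [[-0.024,0,0.023],[0,0,0]],
    [[0,0,0],[0,0,0]]
  ]
}}

```text
clock: 19.82
tool_pos: [0.5613, 0.1003, 0.0246]
orientation: [0.609, 0.693, 0.252, -0.294]
contact_force: [-0.4, 0.3, -4.1]
opening: 0.0582
```

Call:
{"op": "carry_out", "data": {
  "targets": [
    [[-0.024,0,0.023],[0,0,0]],
    [[0,0,0],[0,0,0]],
    [[0,0,0],[0,0,0]]
  ]
}}

```text
clock: 20.2
tool_pos: [0.5614, 0.1003, 0.0237]
orientation: [0.609, 0.693, 0.252, -0.294]
contact_force: [-0.1, 0.3, -4.0]
opening: 0.0583
```

Call:
{"op": "carry_out", "data": {
  "targets": [
    [[-0.024,0,0.023],[0,0,0]],
    [[0,0,0],[0,0,0]],
    [[0,0,0],[0,0,0]]
  ]
}}

```text
clock: 20.58
tool_pos: [0.5614, 0.1002, 0.0227]
orientation: [0.609, 0.693, 0.252, -0.293]
contact_force: [0.1, -0.2, -4.6]
opening: 0.0585
```

Call:
{"op": "carry_out", "data": {
  "targets": [
    [[-0.024,0,0.023],[0,0,0]],
    [[0,0,0],[0,0,0]],
    [[0,0,0],[0,0,0]]
  ]
}}

```text
clock: 20.95
tool_pos: [0.5614, 0.1002, 0.0217]
orientation: [0.609, 0.693, 0.252, -0.293]
contact_force: [-1.0, -0.1, -3.9]
opening: 0.0581
```

Call:
{"op": "carry_out", "data": {
  "targets": [
    [[-0.024,0,0.023],[0,0,0]],
    [[0,0,0],[0,0,0]],
    [[0,0,0],[0,0,0]]
  ]
}}

```text
clock: 21.32
tool_pos: [0.5614, 0.1002, 0.0207]
orientation: [0.609, 0.693, 0.252, -0.293]
contact_force: [0.2, 1.2, -5.1]
opening: 0.0584
```

Call:
{"op": "carry_out", "data": {
  "targets": [
    [[-0.024,0,0.023],[0,0,0]],
    [[0,0,0],[0,0,0]],
    [[0,0,0],[0,0,0]]
  ]
}}

```text
clock: 21.7
tool_pos: [0.5614, 0.1002, 0.0198]
orientation: [0.609, 0.693, 0.252, -0.294]
contact_force: [-0.1, -0.3, -3.2]
opening: 0.0584
```

Call:
{"op": "carry_out", "data": {
  "targets": [
    [[-0.024,0,0.023],[0,0,0]],
    [[0,0,0],[0,0,0]],
    [[0,0,0],[0,0,0]]
  ]
}}

```text
clock: 22.08
tool_pos: [0.5614, 0.1002, 0.0188]
orientation: [0.609, 0.693, 0.253, -0.293]
contact_force: [-1.3, -1.0, -1.5]
opening: 0.0585
```

Call:
{"op": "carry_out", "data": {
  "targets": [
    [[-0.024,0,0.023],[0,0,0]],
    [[0,0,0],[0,0,0]],
    [[0,0,0],[0,0,0]]
  ]
}}

```text
clock: 22.45
tool_pos: [0.5615, 0.1002, 0.0186]
orientation: [0.609, 0.693, 0.253, -0.294]
contact_force: [-0.9, -3.9, 4.9]
opening: 0.0582
```

Call:
{"op": "carry_out", "data": {
  "targets": [
    [[0,0,0],[0,0,0]],
    [[0,0,0],[0,0,0]],
    [[0,0,0],[0,0,0]],
    [[0,0,0],[0,0,0]],
    [[0,0,0],[0,0,0]],
    [[0,0,0],[0,0,0]]
  ],
  "jaw": -1
}}

```text
clock: 23.2
tool_pos: [0.5613, 0.1002, 0.0177]
orientation: [0.609, 0.693, 0.252, -0.294]
contact_force: [-0.5, 0.2, 0.5]
opening: 0.0852
```

Call:
{"op": "carry_out", "data": {
  "targets": [
    [[0,0,-0.4],[0,0,0]],
    [[0,0,-0.8],[0,0,0]],
    [[0,0,-0.9],[0,0,0]],
    [[0,0,-0.9],[0,0,0]],
    [[0,0,-0.9],[0,0,0]],
    [[0,0,-0.9],[0,0,0]]
  ]
}}

```text
clock: 23.95
tool_pos: [0.5757, -0.003, 0.1198]
orientation: [0.609, 0.693, 0.252, -0.293]
contact_force: [-0.0, -0.3, 0.6]
opening: 0.0853
```

```bash
python3 - <<'E'
from h import *
C=cur();print(C.round(3))
H=T([.56,.09,.23],frame(np.radians(8),0)[0]);plan(C,H)
E
```

```text
[[-0.087  0.991 -0.099  0.576]
 [ 0.695  0.131  0.707 -0.003]
 [ 0.713 -0.007 -0.701  0.12 ]
 [ 0.     0.     0.     1.   ]]
5 rows of [ [0.919, -0.024, -0.374] , [-0.0, -0.076, -0.001] ] dist 0.145 deg 45.5
 path [[0.57, 0.01, 0.15], [0.57, 0.02, 0.17], [0.57, 0.04, 0.2], [0.56, 0.06, 0.21], [0.56, 0.09, 0.23]]
```

Call:
{"op": "carry_out", "data": {
  "targets": [
    [[0.919,-0.024,-0.374],[0,-0.076,-0.001]],
    [[0.919,-0.024,-0.374],[0,-0.076,-0.001]],
    [[0.919,-0.024,-0.374],[0,-0.076,-0.001]],
    [[0.919,-0.024,-0.374],[0,-0.076,-0.001]],
    [[0.919,-0.024,-0.374],[0,-0.076,-0.001]],
    [[0,0,0],[0,0,0]],
    [[0,0,0],[0,0,0]],
    [[0,0,0],[0,0,0]]
  ],
  "jaw": 1,
  "force": 40
}}

```text
clock: 24.95
tool_pos: [0.56, 0.0887, 0.2284]
orientation: [0.657, 0.754, -0.002, -0.001]
contact_force: [0.3, -0.9, -0.2]
opening: -0.0001
```

```bash
python3 - <<'E'
from h import *
C=cur();print(C.round(3),get_obs()["contact_force"],get_obs()["opening"])
p=camera_params("wrist");np.savez("wp.npz",**p)
b=get_image("wrist");t=get_image("top");s=get_image("side")
cv2.imwrite("pics/wr8.png",b);cv2.imwrite("pics/t8.png",t);cv2.imwrite("pics/sd8.png",s)
c=np.zeros((600,800,3),np.uint8);c[:420,:560]=b;s=s[230:340,200:320];c[:330,565:800]=cv2.resize(s,(360,330))[:,60:295]
t=t[170:260,140:270];c[330:600,410:800]=cv2.resize(t,(390,270),interpolation=2)
cv2.imwrite("pics/c8.png",c)
E
```

```text
[[-0.137  0.991 -0.005  0.56 ]
 [ 0.991  0.137 -0.002  0.089]
 [-0.001 -0.005 -1.     0.228]
 [ 0.     0.     0.     1.   ]] [ 0.26919786 -0.89758918 -0.22401288] -9.233806543948888e-05
```

View pics/c8.png

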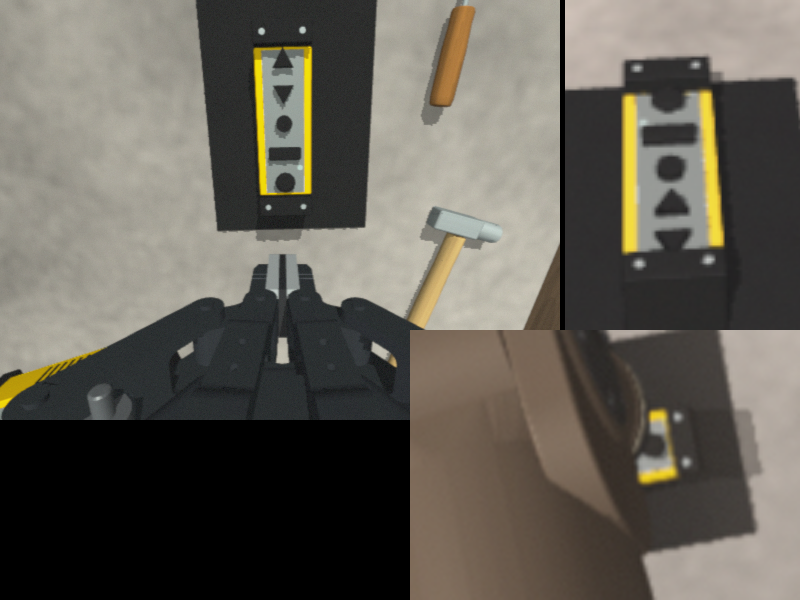

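```bash
python3 - <<'E'
from h import *
p=dict(np.load("wp.npz"));s=lambda x,y:(200+(60+x-565)/3,230+y/3)
K={"start":((285,154.5),s(669.5,135)),"horn":((284,124),s(671,168)),"scr_h":((286,207),s(673,67)),"scr_t":((282,30.5),s(674,261.5))}
for k,(w,d) in K.items():
    z=.052 if k in("start","horn") else .057
    print(k,"tri",tri(ray("wrist",w,p),ray("side",d)).round(4),"wrist",onz("wrist",w,z,p).round(4),"side",onz("side",d,z).round(4))
for uv in [(217,230),(365,227)]: print("mat edge",onz("wrist",uv,.004,p).round(3))
E
```

```text
start tri [0.556  0.1265 0.0456] wrist [0.5564 0.1272 0.052 ] side [0.5543 0.1334 0.052 ]
horn tri [0.5505 0.1589 0.0473] wrist [0.5508 0.159  0.052 ] side [0.5492 0.1638 0.052 ]
scr_h tri [0.5632 0.0684 0.055 ] wrist [0.5656 0.0694 0.057 ] side [0.5602 0.0705 0.057 ]
scr_t tri [0.5365 0.2454 0.0567] wrist [0.5368 0.2454 0.057 ] side [0.5363 0.2457 0.057 ]
mat edge [0.48  0.011 0.004]
mat edge [0.677 0.042 0.004]
```

The remote lies keys up inside the mat, centre about (0.550, 0.157), head end 30 mm in from the mat edge. Start is at about (0.555, 0.127), horn (0.550, 0.159) and raise (0.545, 0.191).

```bash
python3 - <<'E'
from h import *
C=cur();Rt=frame(np.radians(8.5),0)[0]
a=T([.555,.1272,.09],Rt);b=T([.555,.1272,.056],Rt);h=T([.5500,.159,.056],Rt);r=T([.5455,.1906,.056],Rt)
plan(C,a,6);plan(a,b,3);plan(b,h,1);plan(h,r,1)
E
```

```text
6 rows of [ [0.213, 0.004, 0.769] , [-0.0, 0.0, -0.001] ] dist 0.144 deg 0.7
 path [[0.56, 0.1, 0.21], [0.56, 0.1, 0.18], [0.56, 0.11, 0.16], [0.56, 0.11, 0.14], [0.56, 0.12, 0.11], [0.56, 0.13, 0.09]]
3 rows of [ [0.0, 0.0, 0.378] , [0.0, 0.0, 0.0] ] dist 0.034 deg 0.0
 path [[0.56, 0.13, 0.08], [0.56, 0.13, 0.07], [0.56, 0.13, 0.06]]
1 rows of [ [1.073, -0.008, 0.0] , [0.0, 0.0, 0.0] ] dist 0.032 deg 0.0
 path [[0.55, 0.16, 0.06]]
1 rows of [ [1.064, 0.007, 0.0] , [0.0, 0.0, 0.0] ] dist 0.032 deg 0.0
 path [[0.55, 0.19, 0.06]]
```

Call:
{"op": "carry_out", "data": {
  "targets": [
    [[0.213,0.004,0.769],[0,0,-0.001]],
    [[0.213,0.004,0.769],[0,0,-0.001]],
    [[0.213,0.004,0.769],[0,0,-0.001]],
    [[0.213,0.004,0.769],[0,0,-0.001]],
    [[0.213,0.004,0.769],[0,0,-0.001]],
    [[0.213,0.004,0.769],[0,0,-0.001]],
    [[0,0,0.37],[0,0,0]],
    [[0,0,0.37],[0,0,0]],
    [[0,0,0.37],[0,0,0]],
    [[0,0,0],[0,0,0]],
    [[0,0,0],[0,0,0]]
  ]
}}

```text
clock: 26.48
tool_pos: [0.5547, 0.1292, 0.0575]
orientation: [0.651, 0.759, -0.001, -0.001]
contact_force: [0.3, -0.1, -0.4]
opening: 0.0
```

Call:
{"op": "carry_out", "data": {
  "targets": [
    [[0,0,0.05],[0,0,0]],
    [[0,0,0.05],[0,0,0]],
    [[0,0,0],[0,0,0]],
    [[0,0,0],[0,0,0]]
  ]
}}

```text
clock: 26.98
tool_pos: [0.5544, 0.1292, 0.0541]
orientation: [0.651, 0.759, -0.002, -0.001]
contact_force: [0.3, -0.0, -0.6]
opening: -0.0001
```

Call:
{"op": "carry_out", "data": {
  "targets": [
    [[0,0,0.033],[0,0,0]],
    [[0,0,0.033],[0,0,0]],
    [[0,0,0],[0,0,0]],
    [[0,0,0],[0,0,0]]
  ]
}}

```text
clock: 27.48
tool_pos: [0.5544, 0.1292, 0.0521]
orientation: [0.651, 0.759, -0.002, -0.001]
contact_force: [0.9, -0.8, 0.2]
opening: -0.0003
```

Call:
{"op": "carry_out", "data": {
  "targets": [
    [[0,0,0.033],[0,0,0]],
    [[0,0,0.033],[0,0,0]],
    [[0,0,0],[0,0,0]],
    [[0,0,0],[0,0,0]]
  ]
}}

```text
clock: 27.98
tool_pos: [0.5544, 0.1292, 0.0501]
orientation: [0.651, 0.759, -0.002, -0.001]
contact_force: [-0.7, 0.6, -0.1]
opening: 0.0002
```

Call:
{"op": "carry_out", "data": {
  "targets": [
    [[0,0,0.033],[0,0,0]],
    [[0,0,0.033],[0,0,0]],
    [[0,0,0.017],[0,0,0]],
    [[0,0,0],[0,0,0]],
    [[0,0,0],[0,0,0]]
  ]
}}

```text
clock: 28.6
tool_pos: [0.5543, 0.1292, 0.0476]
orientation: [0.651, 0.759, -0.002, -0.001]
contact_force: [-0.1, 0.6, 0.2]
opening: 0.0002
```

Call:
{"op": "carry_out", "data": {
  "targets": [
    [[0,0,0.033],[0,0,0]],
    [[0,0,0],[0,0,0]],
    [[0,0,0],[0,0,0]]
  ]
}}

```text
clock: 28.98
tool_pos: [0.5543, 0.1292, 0.0466]
orientation: [0.651, 0.759, -0.002, -0.001]
contact_force: [0.6, 0.1, 1.2]
opening: 0.0001
```

Call:
{"op": "carry_out", "data": {
  "targets": [
    [[0,0,0.033],[0,0,0]],
    [[0,0,0],[0,0,0]],
    [[0,0,0],[0,0,0]]
  ]
}}

```text
clock: 29.35
tool_pos: [0.5543, 0.1292, 0.0457]
orientation: [0.651, 0.759, -0.002, -0.001]
contact_force: [0.2, 0.9, 0.0]
opening: -0.0002
```

```bash
python3 - <<'E'
from h import *
print(get_obs()["contact_force"],get_obs()["tool_pos"],get_obs()["torque"])
s=get_image("side")[215:335,195:325]
cv2.imwrite("pics/p9.png",cv2.resize(s,None,fx=4.5,fy=4.5,interpolation=2))
E
```

```text
[0.17060129 0.89112921 0.022115  ] [0.55434487 0.12920018 0.04565105] [-0.03280848 -0.02621259 -0.07167157]
```

View pics/p9.png

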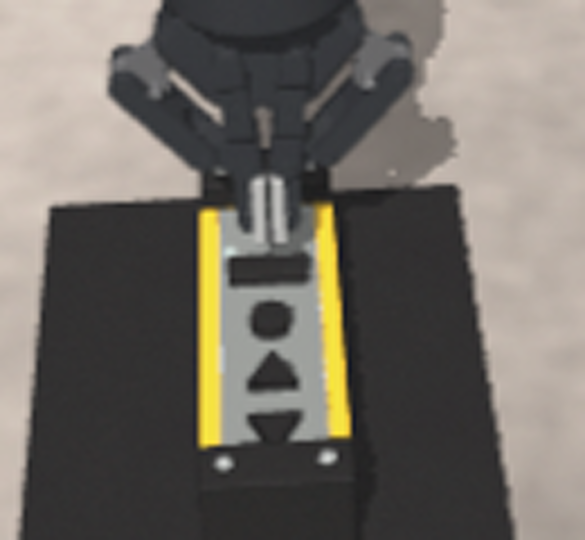

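The tips at crop (270,245) appear short of the start key at (268,268), over the gap on the head side. Checking the TCP projection against that.

```bash
python3 - <<'E'
from h import *
print(proj("side",[get_obs()["tool_pos"],[.5543,.1292,.052]]))
q=np.array([195+268/4.5,215+np.array([257,268,281])[1]/4.5])
for v in(257,268,282): print(onz("side",(254.6,215+v/4.5),.052).round(4))
C=cur();print(C.round(3))
# tips
for v in(238,245,252): print("tip",onz("side",(255,215+v/4.5),.0457).round(4))
E
```

```text
[[255.20856254 275.9593846 ]
 [255.12515867 273.53797958]]
[0.5559 0.1252 0.052 ]
[0.5549 0.1322 0.052 ]
[0.5537 0.141  0.052 ]
[[-0.153  0.988 -0.003  0.554]
 [ 0.988  0.153 -0.001  0.129]
 [-0.001 -0.004 -1.     0.046]
 [ 0.     0.     0.     1.   ]]
tip [0.558  0.1056 0.0457]
tip [0.5573 0.1103 0.0457]
tip [0.5567 0.1149 0.0457]
```

```bash
python3 - <<'E'
from h import *
p=dict(np.load("wp.npz"));Cw=T([.56,.0887,.2284],R.from_quat([.657,.754,-.002,-.001]).as_matrix())
for d in(0,-.01,-.02,-.03):
  print(d,proj("wrist",[Cw[:3,3]+d*Cw[:3,2]+s*Cw[:3,0] for s in(-.011,0,.011)],p).round(1).tolist())
# tip in current side view
C=cur()
for d in(0,-.01,-.015,-.02): print(d,((proj("side",[C[:3,3]+d*C[:3,2]+s*C[:3,0] for s in(-.011,0,.011)])-[195,215])*4.5).round(0).tolist())
o=get_obs();print(o["contact_force"],o["opening"])
E
```

```text
0 [[283.4, 267.5], [283.4, 250.4], [283.5, 232.8]]
-0.01 [[283.5, 275.4], [283.5, 257.6], [283.5, 239.0]]
-0.02 [[283.6, 284.3], [283.6, 265.5], [283.6, 246.0]]
-0.03 [[283.7, 294.3], [283.7, 274.5], [283.7, 253.9]]
0 [[270.0, 257.0], [271.0, 274.0], [271.0, 292.0]]
-0.01 [[270.0, 240.0], [270.0, 257.0], [271.0, 274.0]]
-0.015 [[269.0, 232.0], [270.0, 248.0], [270.0, 266.0]]
-0.02 [[269.0, 223.0], [269.0, 240.0], [270.0, 257.0]]
[-0.26301973  1.24963855  1.02038475] -4.3816902605904076e-05
```

The pixel fit puts the visible tips about 20 mm behind the TCP along the tool and centred over the start key, so they are still above it. I'll keep lowering in small steps and watch the force.

Call:
{"op": "carry_out", "data": {
  "targets": [
    [[0,0,0.067],[0,0,0]],
    [[0,0,0],[0,0,0]],
    [[0,0,0],[0,0,0]]
  ]
}}

```text
clock: 29.78
tool_pos: [0.5543, 0.1292, 0.0436]
orientation: [0.651, 0.759, -0.002, -0.001]
contact_force: [-0.2, -0.0, 0.9]
opening: -0.0002
```

Call:
{"op": "carry_out", "data": {
  "targets": [
    [[0,0,0.067],[0,0,0]],
    [[0,0,0],[0,0,0]],
    [[0,0,0],[0,0,0]]
  ]
}}

```text
clock: 30.15
tool_pos: [0.5543, 0.1292, 0.0416]
orientation: [0.651, 0.759, -0.002, -0.001]
contact_force: [0.0, -0.5, -0.6]
opening: -0.0004
```

```bash
python3 - <<'E'
from h import *
print(get_obs()["contact_force"],get_obs()["tool_pos"],get_obs()["torque"])
s=get_image("side");s2=s[235:305,215:300]
cv2.imwrite("pics/p10.png",cv2.resize(s2,None,fx=8,fy=8,interpolation=2))
E
```

```text
[ 0.0242798  -0.53953181 -0.62931538] [0.55433534 0.12916679 0.04162697] [ 0.02647728  0.01095791 -0.03848992]
```

View pics/p10.png

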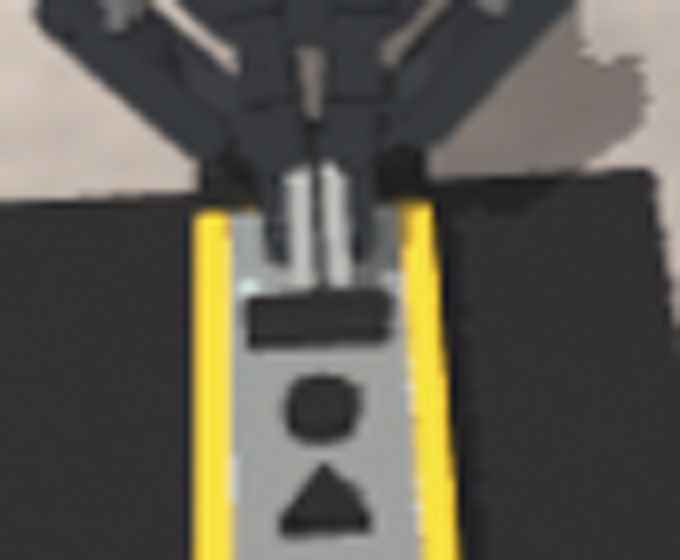

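```bash
python3 - <<'E'
from h import *
p=dict(np.load("wp.npz"));Cw=T([.56,.0887,.2284],R.from_quat([.657,.754,-.002,-.001]).as_matrix())
M=cv2.Rodrigues(p["rvec"])[0];W=np.eye(4);W[:3,:3]=M;W[:3,3]=p["tvec"]
X=W@Cw;print("tool in cam",X.round(4))
for d in(.0,-.013,-.02,-.032):
  for s in(-.011,0,.011):
    q=X@[s,.0425,d,1];r=X@[s,-.0425,d,1]
    f=lambda q:(p["mtx"]@(q[:3]/q[2]))[:2].round(0)
    print("open",d,s,f(q),f(r))
b=cv2.imread("pics/wr8.png")
for c in(274,291): print(c,[(r,int(b[r,c].mean())) for r in range(246,300,3)])
s=get_image("side")
for c in(252,253,256,257): print(c,[(r,int(s[r,c].mean())) for r in range(254,276)])
E
```

```text
tool in cam [[-2.000e-04  1.000e+00 -2.000e-04  8.000e-04]
 [-9.591e-01 -3.000e-04 -2.831e-01  2.110e-02]
 [-2.831e-01  2.000e-04  9.591e-01  1.802e-01]
 [ 0.000e+00  0.000e+00  0.000e+00  1.000e+00]]
open 0.0 -0.011 [355. 267.] [212. 268.]
open 0.0 0 [356. 250.] [211. 250.]
open 0.0 0.011 [357. 233.] [210. 233.]
open -0.013 -0.011 [360. 278.] [207. 278.]
open -0.013 0 [361. 260.] [206. 260.]
open -0.013 0.011 [363. 241.] [204. 241.]
open -0.02 -0.011 [363. 284.] [204. 284.]
open -0.02 0 [365. 266.] [203. 266.]
open -0.02 0.011 [366. 246.] [201. 246.]
open -0.032 -0.011 [369. 296.] [198. 296.]
open -0.032 0 [371. 276.] [196. 276.]
open -0.032 0.011 [373. 256.] [195. 256.]
274 [(246, 164), (249, 161), (252, 161), (255, 145), (258, 144), (261, 146), (264, 144), (267, 145), (270, 146), (273, 146), (276, 147), (279, 148), (282, 146), (285, 146), (288, 152), (291, 186), (294, 52), (297, 48)]
291 [(246, 167), (249, 163), (252, 167), (255, 145), (258, 146), (261, 144), (264, 147), (267, 146), (270, 146), (273, 147), (276, 147), (279, 146), (282, 148), (285, 147), (288, 150), (291, 165), (29
[... 367 characters left out ...]
 (261, 160), (262, 159), (263, 160), (264, 166), (265, 167), (266, 166), (267, 166), (268, 168), (269, 175), (270, 160), (271, 86), (272, 48), (273, 49), (274, 49), (275, 51)]
256 [(254, 65), (255, 118), (256, 186), (257, 187), (258, 187), (259, 187), (260, 187), (261, 187), (262, 187), (263, 187), (264, 187), (265, 184), (266, 168), (267, 167), (268, 168), (269, 164), (270, 133), (271, 65), (272, 49), (273, 49), (274, 51), (275, 51)]
257 [(254, 58), (255, 64), (256, 109), (257, 164), (258, 164), (259, 164), (260, 164), (261, 165), (262, 166), (263, 174), (264, 175), (265, 174), (266, 176), (267, 181), (268, 187), (269, 184), (270, 159), (271, 65), (272, 48), (273, 50), (274, 49), (275, 51)]
```

```bash
python3 - <<'E'
from h import *
from scipy.optimize import least_squares
p=dict(np.load("wp.npz"));Cw=T([.56,.0887,.2284],R.from_quat([.657,.754,-.002,-.001]).as_matrix());C=cur()
pt=lambda C,s,d:C[:3,3]+s*C[:3,0]+d*C[:3,2]
def f(v):
    s0,d,w=v
    return [proj("wrist",pt(Cw,s0+w,d),p)[0,1]-253.7,proj("wrist",pt(Cw,s0-w,d),p)[0,1]-290.5,proj("side",pt(C,s0+w,d))[0,1]-270.8]
r=least_squares(f,[0,-.01,.011],x_scale=.01);print(r.x,r.fun,pt(C,r.x[0],r.x[1]))
for w in(.011,):
    r=least_squares(lambda v:f([v[0],v[1],w]),[0,-.01],x_scale=.01);print(r.x,r.fun,pt(C,*r.x))
E
```

```text
[-0.00117755 -0.02551308  0.01032386] [1.42108547e-13 0.00000000e+00 0.00000000e+00] [0.55463578 0.12804799 0.06719283]
[-0.00298718 -0.02215212] [-0.62297061  0.86552838  0.92275499] [0.55490206 0.12625524 0.06383337]
```

The fit agrees: the tips really sit at z of about 0.065. Continuing down.

Call:
{"op": "carry_out", "data": {
  "targets": [
    [[0,0,0.1],[0,0,0]],
    [[0,0,0.1],[0,0,0]],
    [[0,0,0],[0,0,0]],
    [[0,0,0],[0,0,0]]
  ]
}}

```text
clock: 30.75
tool_pos: [0.5543, 0.1292, 0.0356]
orientation: [0.651, 0.759, -0.002, -0.001]
contact_force: [0.0, -0.9, 0.5]
opening: 0.0002
```

Call:
{"op": "carry_out", "data": {
  "targets": [
    [[0,0,0.067],[0,0,0]],
    [[0,0,0],[0,0,0]],
    [[0,0,0],[0,0,0]]
  ]
}}

```text
clock: 31.12
tool_pos: [0.5543, 0.1292, 0.0336]
orientation: [0.651, 0.759, -0.002, -0.001]
contact_force: [-0.6, -0.1, -0.1]
opening: -0.0
```

Call:
{"op": "carry_out", "data": {
  "targets": [
    [[0,0,0.067],[0,0,0]],
    [[0,0,0],[0,0,0]],
    [[0,0,0],[0,0,0]]
  ]
}}

```text
clock: 31.5
tool_pos: [0.5543, 0.1292, 0.0316]
orientation: [0.651, 0.759, -0.002, -0.001]
contact_force: [-0.2, -1.5, -0.8]
opening: 0.0
```

Call:
{"op": "carry_out", "data": {
  "targets": [
    [[0,0,0.067],[0,0,0]],
    [[0,0,0],[0,0,0]],
    [[0,0,0],[0,0,0]]
  ]
}}

```text
clock: 31.88
tool_pos: [0.5543, 0.1292, 0.0296]
orientation: [0.651, 0.759, -0.002, -0.001]
contact_force: [-0.4, 0.9, 0.5]
opening: 0.0002
```

Call:
{"op": "carry_out", "data": {
  "targets": [
    [[0,0,0.05],[0,0,0]],
    [[0,0,0],[0,0,0]],
    [[0,0,0],[0,0,0]]
  ]
}}

```text
clock: 32.25
tool_pos: [0.5544, 0.1292, 0.0281]
orientation: [0.651, 0.759, -0.002, -0.001]
contact_force: [0.6, 0.2, 0.7]
opening: 0.0003
```

Call:
{"op": "carry_out", "data": {
  "targets": [
    [[0,0,0.05],[0,0,0]],
    [[0,0,0],[0,0,0]],
    [[0,0,0],[0,0,0]]
  ]
}}

```text
clock: 32.62
tool_pos: [0.5543, 0.1292, 0.0267]
orientation: [0.651, 0.759, -0.002, -0.001]
contact_force: [-0.2, -0.6, 2.6]
opening: -0.0001
```

Contact at about 0.0275, force 2.6 N. Pressing on.

Call:
{"op": "carry_out", "data": {
  "targets": [
    [[0,0,0.067],[0,0,0]],
    [[0,0,0],[0,0,0]],
    [[0,0,0],[0,0,0]]
  ]
}}

```text
clock: 33.0
tool_pos: [0.5544, 0.1292, 0.0247]
orientation: [0.651, 0.759, -0.002, -0.001]
contact_force: [-0.4, 0.1, 3.8]
opening: -0.0003
```

Call:
{"op": "carry_out", "data": {
  "targets": [
    [[0,0,0.05],[0,0,0]],
    [[0,0,0],[0,0,0]],
    [[0,0,0],[0,0,0]]
  ]
}}

```text
clock: 33.38
tool_pos: [0.5544, 0.1292, 0.0232]
orientation: [0.651, 0.759, -0.002, -0.001]
contact_force: [-0.1, 1.1, 4.3]
opening: -0.0001
```

Call:
{"op": "carry_out", "data": {
  "targets": [
    [[0,0,0.033],[0,0,0]],
    [[0,0,0],[0,0,0]],
    [[0,0,0],[0,0,0]]
  ]
}}

```text
clock: 33.75
tool_pos: [0.5544, 0.1292, 0.0222]
orientation: [0.651, 0.759, -0.002, -0.001]
contact_force: [-0.9, -0.7, 5.8]
opening: -0.0004
```

Call:
{"op": "carry_out", "data": {
  "targets": [
    [[0,0,0.017],[0,0,0]],
    [[0,0,0],[0,0,0]],
    [[0,0,0],[0,0,0]]
  ]
}}

```text
clock: 34.12
tool_pos: [0.5544, 0.1292, 0.022]
orientation: [0.651, 0.759, -0.002, -0.001]
contact_force: [-1.6, -1.1, 9.7]
opening: 0.0001
```

Start key bottomed at z = 0.022 with about 6 N (9.7 N on the last step). Lifting, moving 32 mm to the horn and pressing.

Call:
{"op": "carry_out", "data": {
  "targets": [
    [[0,0,-0.2],[0,0,0]],
    [[0,0,-0.2],[0,0,0]],
    [[0.53,-0.004,0],[0,0,0]],
    [[0.53,-0.004,0],[0,0,0]],
    [[0,0,0],[0,0,0]],
    [[0,0,0],[0,0,0]]
  ]
}}

```text
clock: 34.88
tool_pos: [0.549, 0.1606, 0.0333]
orientation: [0.65, 0.76, -0.002, -0.001]
contact_force: [-0.9, -0.1, -0.3]
opening: 0.0001
```

Call:
{"op": "carry_out", "data": {
  "targets": [
    [[0,0,0.1],[0,0,0]],
    [[0,0,0.1],[0,0,0]],
    [[0,0,0.06],[0,0,0]],
    [[0,0,0.05],[0,0,0]],
    [[0,0,0],[0,0,0]],
    [[0,0,0],[0,0,0]]
  ]
}}

```text
clock: 35.62
tool_pos: [0.5493, 0.1601, 0.0244]
orientation: [0.651, 0.759, -0.002, -0.001]
contact_force: [0.4, -2.6, 4.2]
opening: -0.0002
```

Call:
{"op": "carry_out", "data": {
  "targets": [
    [[0,0,0.045],[0,0,0]],
    [[0,0,0],[0,0,0]],
    [[0,0,0],[0,0,0]]
  ]
}}

```text
clock: 36.0
tool_pos: [0.5493, 0.1604, 0.023]
orientation: [0.651, 0.759, -0.002, -0.001]
contact_force: [0.2, -3.2, 4.5]
opening: 0.0002
```

Call:
{"op": "carry_out", "data": {
  "targets": [
    [[0,0,0.035],[0,0,0]],
    [[0,0,0],[0,0,0]],
    [[0,0,0],[0,0,0]]
  ]
}}

```text
clock: 36.38
tool_pos: [0.5493, 0.1605, 0.0221]
orientation: [0.651, 0.759, -0.002, -0.001]
contact_force: [0.0, -4.3, 6.5]
opening: -0.0
```

Horn went down to the same height with 6.5 N. On to raise, held for more than 1 s.

Call:
{"op": "carry_out", "data": {
  "targets": [
    [[0,0,-0.2],[0,0,0]],
    [[0,0,-0.2],[0,0,0]],
    [[0.53,0.004,0],[0,0,0]],
    [[0.53,0.004,0],[0,0,0]],
    [[0,0,0],[0,0,0]],
    [[0,0,0],[0,0,0]],
    [[0,0,0],[0,0,0]]
  ]
}}

```text
clock: 37.25
tool_pos: [0.5446, 0.1914, 0.0337]
orientation: [0.651, 0.759, -0.002, -0.001]
contact_force: [-0.1, 0.4, -0.2]
opening: -0.0001
```

```bash
python3 - <<'E'
from h import *
print(get_obs()["tool_pos"],get_obs()["contact_force"])
w=get_image("wrist");s=get_image("side")
c=np.zeros((420,800,3),np.uint8);c[:,:400]=w[:,80:480];c[:,400:]=cv2.resize(s[225:330,205:305],(400,420))
cv2.imwrite("pics/p11.png",c)
E
```

```text
[0.54460571 0.19137709 0.03370857] [-0.10847485  0.40480175 -0.22440788]
```

View pics/p11.png

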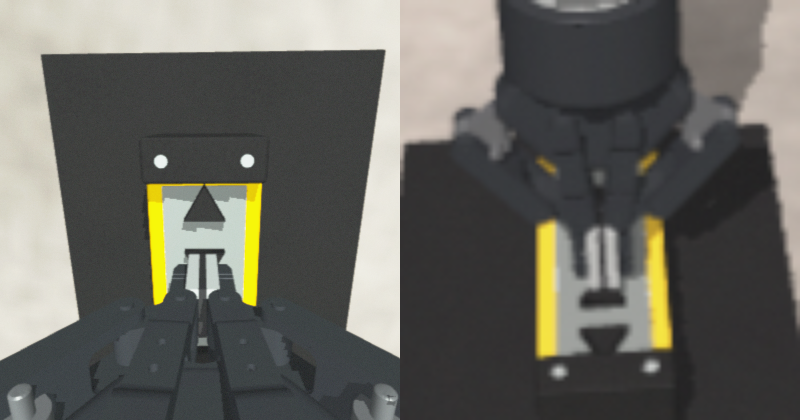

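The tips cover the raise key; only its base sliver shows at (205,250) in the wrist half. They are clear of lower at (205,205).

Call:
{"op": "carry_out", "data": {
  "targets": [
    [[0,0,0.1],[0,0,0]],
    [[0,0,0.1],[0,0,0]],
    [[0,0,0.1],[0,0,0]],
    [[0,0,0.06],[0,0,0]],
    [[0,0,0],[0,0,0]],
    [[0,0,0],[0,0,0]]
  ]
}}

```text
clock: 38.1
tool_pos: [0.5446, 0.1918, 0.0232]
orientation: [0.651, 0.759, -0.002, -0.001]
contact_force: [-0.7, -1.7, 5.5]
opening: -0.0
```

Call:
{"op": "carry_out", "data": {
  "targets": [
    [[0,0,0.025],[0,0,0]],
    [[0,0,0],[0,0,0]],
    [[0,0,0],[0,0,0]],
    [[0,0,0],[0,0,0]],
    [[0,0,0],[0,0,0]],
    [[0,0,0],[0,0,0]],
    [[0,0,0],[0,0,0]],
    [[0,0,0],[0,0,0]],
    [[0,0,0],[0,0,0]],
    [[0,0,0],[0,0,0]],
    [[0,0,0],[0,0,0]],
    [[0,0,0],[0,0,0]]
  ]
}}

```text
clock: 39.6
tool_pos: [0.5446, 0.1918, 0.0223]
orientation: [0.651, 0.759, -0.002, -0.001]
contact_force: [-0.4, -3.4, 5.4]
opening: -0.0
```

Held down for over 1.5 s at 5.4 N. Lifting straight up and clear.

Call:
{"op": "carry_out", "data": {
  "targets": [
    [[0,0,-0.2],[0,0,0]],
    [[0,0,-0.4],[0,0,0]],
    [[0,0,-0.8],[0,0,0]],
    [[0,0,-0.8],[0,0,0]],
    [[0,0,-0.8],[0,0,0]],
    [[0,0,-0.8],[0,0,0]],
    [[-0.9,0,-0.6],[0,0,0]],
    [[-0.9,0,-0.6],[0,0,0]],
    [[-0.9,0,0],[0,0,0]],
    [[-0.9,0,0],[0,0,0]],
    [[0,0,0],[0,0,0]],
    [[0,0,0],[0,0,0]]
  ]
}}

```text
clock: 41.1
tool_pos: [0.5614, 0.0866, 0.1728]
orientation: [0.65, 0.76, -0.001, -0.001]
contact_force: [-0.1, -0.0, 0.5]
opening: -0.0001
```

```bash
python3 - <<'E'
from h import *
w=get_image("wrist");s=get_image("side")
c=np.zeros((420,800,3),np.uint8);c[:,:400]=w[:,80:480];c[:,400:]=cv2.resize(s[215:335,195:315],(400,420))
cv2.imwrite("pics/p12.png",c)
o=get_obs();print(o["clock"],o["tool_pos"],o["contact_force"])
E
```

```text
41.2 [0.56134581 0.08694601 0.17258258] [ 0.13424611 -0.23495165 -0.35036317]
```

View pics/p12.png

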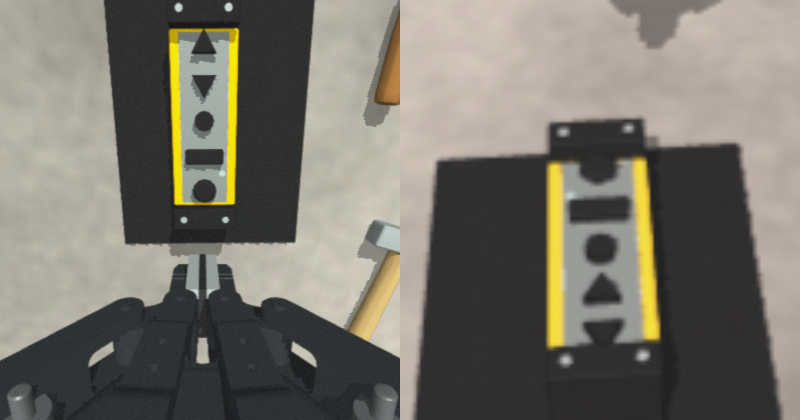

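```bash
python3 - <<'E'
from h import *
h=onz("wrist",(284.5,219),.057);t=onz("wrist",(283.5,7),.057);e=onz("wrist",(285,243),.004)
u=(h-t)/np.linalg.norm(h-t);print(h,t,"head end",(h+t)/2+.1*u,"mat edge",e)
h2=onz("side",(195+195.5*.3,215+130/3.5),.057);t2=onz("side",(195+204*.3,215+358/3.5),.057);print(h2,t2)
job_done()
E
```

```text
[0.56511529 0.07071326 0.057     ] [0.53642968 0.2459244  0.057     ] head end [0.56692941 0.05963269 0.057     ] mat edge [0.5731575  0.02545318 0.004     ]
[0.56514507 0.07026087 0.057     ] [0.53644861 0.24598835 0.057     ]
the job is handed in; nothing more can be done
```

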